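# Set out and light the pressed-leaf frames

### The job

Stand every pressed-leaf frame that is lying on the desk upright on a short end in the two-tier slotted stand, one frame to a slot and fully down in it. Bring the light to the display as well: slide the lamp's shade by its knob along the bent rod, round both corners, until its collar is right up against the end cap, and switch the lamp on with the toggle on its foot. Leave everything else on the desk where it is.

Things in the scene. Friction and masses are not known exactly. Their poses are not given: they have to be found in the camera images.
- frame0: A dark-wood frame, 90 x 60 x 14 mm, about 75 g, a green leaf on white behind glass on both faces (faces and ends look alike); may be absent. Lies flat on the desk at the start. Origin: centre of one 90 x 60 face (underside at the start); x along the 90 mm length, y along the 60 mm width, z through the thickness to the other face.
- frame0_mid (a point): The middle of frame0, 7 mm from each face (axes as frame0).
- frame1: A dark-wood frame, 90 x 60 x 14 mm, about 75 g, a green leaf on white behind glass on both faces (faces and ends look alike); may be absent. Lies flat on the desk at the start. Origin: centre of one 90 x 60 face (underside at the start); x along the 90 mm length, y along the 60 mm width, z through the thickness to the other face.
- frame1_mid (a point): The middle of frame1, 7 mm from each face (axes as frame1).
- frame2: A dark-wood frame, 90 x 60 x 14 mm, about 75 g, a green leaf on white behind glass on both faces (faces and ends look alike); may be absent. Lies flat on the desk at the start. Origin: centre of one 90 x 60 face (underside at the start); x along the 90 mm length, y along the 60 mm width, z through the thickness to the other face.
- frame2_mid (a point): The middle of frame2, 7 mm from each face (axes as frame2).
- frame3: A dark-wood frame, 90 x 60 x 14 mm, about 75 g, a green leaf on white behind glass on both faces (faces and ends look alike); may be absent. Lies flat on the desk at the start. Origin: centre of one 90 x 60 face (underside at the start); x along the 90 mm length, y along the 60 mm width, z through the thickness to the other face.
- frame3_mid (a point): The middle of frame3, 7 mm from each face (axes as frame3).
- rack: Pale wooden stand, fixed, 126 x 212 mm. Origin: centre of underside; x from front (lamp's side) to back, z up. Two tiers of two slots. A slot is 68 mm long (y), 19 wide, 20 deep at lip and sides (open above, fingers may straddle); back board 42 mm high. Slots lean back: the way in runs along (sin 0.2, 0, cos 0.2). Mid-floors: back tier x 36, z 74; front tier x -32, z 26; y +-56 mm.
- slot0 (a point): Seated point of the slot in the back (high) tier, rack's +y end: where the middle of a fully home frame is, 45 mm up the leaning slot from its floor. Axes as the rack.
- slot1 (a point): Seated point of the slot in the back (high) tier, rack's -y end: where the middle of a fully home frame is, 45 mm up the leaning slot from its floor. Axes as the rack.
- slot2 (a point): Seated point of the slot in the front (low) tier, rack's +y end: where the middle of a fully home frame is, 45 mm up the leaning slot from its floor. Axes as the rack.
- slot3 (a point): Seated point of the slot in the front (low) tier, rack's -y end: where the middle of a fully home frame is, 45 mm up the leaning slot from its floor. Axes as the rack.
- lamp: Rail lamp, fixed: foot 160 (x) x 110 (y) x 18 mm. An 8 mm rod rises from it at x 30, y 0, turns level at height 200 mm (centre line) and runs along -y to corner A (30, -120), then to corner B (-30, -155), then along -y to the end cap (radius 14, near face at y -290). Bends are rounded, from 22 mm before to 22 mm after A and B. A stop disc is at y -24. Origin: centre of the foot's underside, z up.
- shade: Hanging shade, 130 g. Origin: centre of its collar (18 mm bore, 30 mm outside, 16 long), captive on the rod and sliding with light friction; y along the bore, z up; it hangs 5 mm below the rod's centre line. A round upright knob, 18 mm across, stands 26 to 52 mm above the origin on a thin neck. The shade is 68 mm across, its mouth 85 mm below the origin. Starts between post and A.
- rail_end (a point): Where the collar's centre is when the collar touches the end cap: (-30, -282, 195) mm in the lamp's frame. Axes as the lamp.
- switch (a joint): The lamp's toggle: a 45 mm lever on a 70 x 50 x 25 mm black block on the front of the foot, pivoting about the lamp's y axis at lamp x -42, y 0, height 40 mm. 0 = off, leaning 0.5 rad towards the lamp's -x; 1.0 = on, leaning as far to +x. It stays where it is left and turns under a light push.
- switch_tip (a point): Centre of the ball at the tip of the toggle, about 80 mm above the desk; the ball moves 43 mm from off to on. Axes turn with the lever.
- cup: Travel coffee cup, 86 mm across the lid, 125 mm high; loose, to be left alone. Origin: middle of its underside, z up.
- succulent: Succulent in a pot, 72 mm across, about 100 mm high; loose, to be left alone. Origin: middle of its underside, z up.
- mouse: White mouse, 104 x 58 x 30 mm; loose, to be left alone. Origin: middle of its underside, z up.
- tape: Black tape dispenser, 130 x 36 x 60 mm; loose, to be left alone. Origin: middle of its underside, z up.
- notes: Pad of notes, 76 x 76 x 16 mm; loose, to be left alone. Origin: middle of its underside, z up.
- pen: Black pen, 140 mm long, 10 mm thick; loose, to be left alone. Origin: middle of its underside, z up.

How it is judged:
By the outcome, as a careful person would: the job done as asked, in the order asked, and still so for the second after the job is handed in, with the robot touching nothing.
Of frame0, frame1, frame2, frame3 only 3 to 4 are there at a start; the rules pass over those that are not, and their reading is None.
At some moment in a run one of frame0, frame1, frame2, frame3 may be knocked a few centimetres aside while the robot is not near it.
It also fails if it takes over 210 s, if anything falls off the work surface, if the arm or the gripper's body presses on something with over 40 N, if the wrist force passes 120 N, or if a joint passes its speed limit or range.

### The arm

A 6-joint arm with a two-finger parallel gripper is mounted at the origin on the work surface. World frame = base frame: x ahead of the robot, y to its left, z up, the work surface at z = 0. Lengths are in mm, angles in rad, forces in N, time in s.
With the tool pointing down it reaches from about 200 to 875 mm from the base axis. Payload 3.4 kg.
Tool frame: the origin (TCP) lies at the very end of the fingers, on their centre line; the grasp point (between the pads) lies 19 mm behind it (bot.tcp_to_grasp is the distance from the TCP to the grasp point, in mm); z points along the fingers, y is the line along which they close (so a half turn about z gives the same grasp; the last joint's range is limited). The gripper opens to 94 mm and grips with 3 to 60 N. Pads are 16 mm wide; open, the fingers measure 119 mm over their backs; the gripper's body (75 mm by 177 mm) begins 78 mm behind the grasp point.
Start: joints at [1.093, 0.276, 1.505, -0, 1.361, -0.121], TCP at [200.854, 538.816, 205.493] pointing down, gripper open.
Joint ranges: [-2.89, 2.89], [-0.75, 2.08], [0.22, 2.7], [-1.18, 4.32], [0.11, 2.71], [-2.7, 2.7]. Speed limits (rad/s): [2.57, 2.57, 3.14, 3.14, 3.14, 3.14].

### API

Orientations are given as a unit quaternion [x, y, z, w].
In Python, from workcell import bot gives the robot as it stands.
- The arm moves only by the shell command python3 steer.py 'ROWS' [FORCE]. ROWS is a JSON list of rows, 1 to 8 of them, each of 5 numbers: the finger opening in mm, then dx, dy, dz in mm, then a turn about the tool's z in rad; each row shifts and turns the commanded pose from where the row before left it, along the tool's axes as they then stand; what a row does not reach is not made up. A row lasts 1/8 s, in which the tool goes at most 62.5 mm and 0.188 rad, less where a joint would pass 70% of its speed; a pose out of reach is approached as far as the arm can. The fingers move at their own pace and stop on an object; FORCE is the grip in N (left out, the last holds). Time passes only in rows, so rows that do not move let the fingers close. It prints the time, the measured TCP pose, the force, the opening and the grip force at its end.
- bot.read_state(): the state, without advancing time (a new reading comes with each control period).
- bot.camera(name): name is "scene" or "top" or "wrist"; returns the picture (480x640x3 uint8, red, green, blue); there is no depth.
- bot.get_calibration(name): a dict with "fx", "fy", "cx", "cy" (pixels), "eye" and "attitude" of the camera in the world. Camera axes: x right, y down, z forward; pixel columns grow to the right and rows downward; lengths in mm; the calibration is good to about 2 mm. A picture is of the moment at which its call begins: read the wrist's pose just before it. get_calibration takes no time and is no camera call; for the wrist camera it gives the pose at the moment of the call.
- bot.hand_in(): hands the job in; it is judged then, once.
The state is a dict: "time": time; "joints": joint angles; "joint_velocities": joint speeds; "joint_efforts": joint torques, N m; "eef_pos": TCP position; "tcp_rot": TCP orientation; "contact_force": force on the tool from outside, world axes, zero at the start; "wrist_torque": the same for the moment, N m; "width": finger opening in mm; "grasp_force": force on a finger pad.
Only numpy, scipy, OpenCV 4.12 (cv2) and the standard library are available. Lean on these libraries where they do the work, as an engineer would, in place of code of your own. Each camera call takes 0.05 s, during which the arm holds its last target. There are 200 camera calls.

## Working session

There is one attempt and no reset: what is moved stays moved. The work goes in short steps, Python scripts to look and compute and a shell command to move; the robot and the scene stay as the last step left them, time stands still between calls to the robot, and variables do not carry over. Pictures are saved under pics/ and viewed, at most 14 in all, crops included, and the job is handed in when it is done.

```bash
ls; mkdir -p pics
python3 - <<'E'
from workcell import bot
import cv2
for n in ("scene","top"):
    cv2.imwrite(f"pics/{n}0.png",bot.camera(n)[:,:,::-1]); print(n,bot.get_calibration(n))
print(bot.read_state())
E
```

```text
pics
steer.py
workcell.py
scene {'fx': 482.40303746222605, 'fy': 482.40303746222605, 'cx': 321.95422797440017, 'cy': 236.54446639700748, 'eye': array([1155.47458399,  872.15540473,  828.54645316]), 'attitude': array([ 0.23117454,  0.84541561, -0.46547384, -0.12314579])}
top {'fx': 463.1653862783519, 'fy': 463.1653862783519, 'cx': 316.8745587704825, 'cy': 237.45596697938987, 'eye': array([ 415.52063763,  -23.27417926, 1074.44040719]), 'attitude': array([ 0.7130143 , -0.69436086,  0.07237695, -0.06507829])}
{'time': 0.1, 'joints': array([ 1.09301084e+00,  2.76535481e-01,  1.50598288e+00, -1.89915488e-05,
        1.36070136e+00, -1.21034805e-01]), 'joint_velocities': array([ 4.96341206e-05, -1.21740134e-03,  2.94150292e-04, -6.62753932e-04,
        6.44647738e-04, -4.63315717e-04]), 'joint_efforts': array([ 1.74061668e-03, -4.05456054e+01, -2.37779349e+01,  7.04267272e-02,
        2.99225491e-02, -3.96416408e-05]), 'eef_pos': array([200.60662535, 538.33643933, 204.69854271]), 'tcp_rot': array([ 1.77428913e-01,  9.84133283e-01, -7.80081581e-04, -2.31085746e-04]), 'contact_force': array([-0.48536375,  0.39571083,  1.12350767]), 'wrist_torque': array([-0.03434954,  0.00429821,  0.05798385]), 'grasp_force': 0.0, 'width': 94.20400631639924}
```

View pics/top0.png

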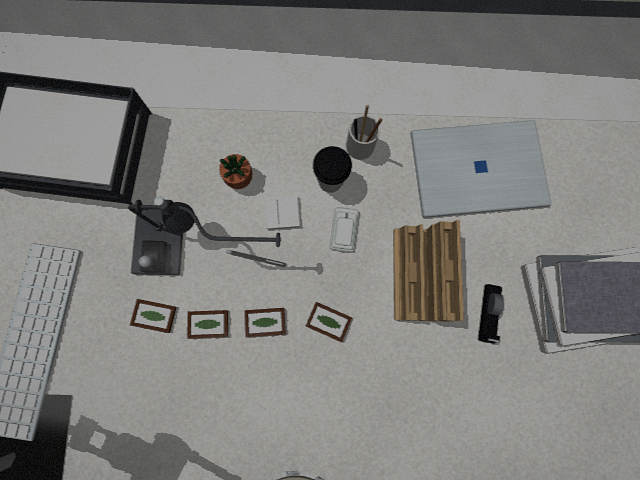

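View pics/scene0.png

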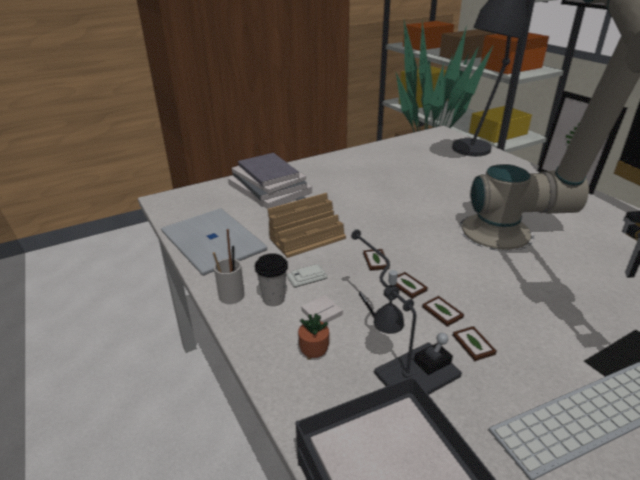

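Top view: four frames lie at px (153,316), (208,324), (265,322) and (329,321). The rack is at about (430,272), the lamp foot at (158,241), the shade at (178,218) and the end cap at (278,240). Scene view confirms that the rack's front faces the lamp.

```bash
cat > h.py <<'E'
import numpy as np, cv2
from scipy.spatial.transform import Rotation as R
from workcell import bot
def cast(c,px,z):
    px=np.atleast_2d(px).astype(float); d=np.c_[(px[:,0]-c['cx'])/c['fx'],(px[:,1]-c['cy'])/c['fy'],np.ones(len(px))]
    d=R.from_quat(c['attitude']).apply(d); return c['eye']+d*((z-c['eye'][2])/d[:,2])[:,None]
def proj(c,p):
    q=R.from_quat(c['attitude']).inv().apply(np.atleast_2d(p)-c['eye']); return np.c_[q[:,0]/q[:,2]*c['fx']+c['cx'],q[:,1]/q[:,2]*c['fy']+c['cy']]
def frames(img,c):
    """frames lying on desk: (centre xy, yaw of long axis, length, width)"""
    hsv=cv2.cvtColor(img,cv2.COLOR_RGB2HSV)
    m=((hsv[...,1]>110)&(hsv[...,2]<120)&((hsv[...,0]<15)|(hsv[...,0]>170))).astype(np.uint8)
    m=cv2.morphologyEx(m,cv2.MORPH_CLOSE,np.ones((3,3)))
    out=[]
    for k in cv2.findContours(m,cv2.RETR_EXTERNAL,cv2.CHAIN_APPROX_NONE)[0]:
        if cv2.contourArea(k)<300: continue
        w=cast(c,k[:,0],14)[:,:2].astype(np.float32); (o,s,a)=cv2.minAreaRect(w)
        if s[0]<s[1]: s=s[::-1]; a+=90
        a=(a+90)%180-90
        out.append((np.round(o,1),round(a,1),np.round(s,1)))
    return out
def look(n,f=None):
    c=bot.get_calibration(n); im=bot.camera(n)
    if f: cv2.imwrite(f,im[:,:,::-1])
    return im,c
E
python3 - <<'E'
from h import *
im,c=look("top")
for f in frames(im,c): print(*f)
cv2.imwrite("pics/rack.png",cv2.resize(im[205:340,380:480,::-1],None,fx=5,fy=4.4,interpolation=cv2.INTER_CUBIC)[:595])
a=im[180:300,110:300,::-1]
cv2.imwrite("pics/lamp.png",cv2.resize(a,None,fx=4,fy=4,interpolation=cv2.INTER_CUBIC))
# rough rack corners at z=0, foot corners at z=18
print(cast(c,[[393,228],[463,220],[397,322],[466,319]],60).round())
print(bot.get_calibration("wrist"))
E
```

```text
[420.4 209. ] -86.4 [87.6 58.2]
[432.6 -62.8] 67.9 [87.6 58.7]
[435.6 332.2] 80.4 [90.6 58.5]
[772.8 166.1] -78.2 [74.  69.9]
[[ 642. -202.   60.]
 [ 665. -360.   60.]
 [ 434. -209.   60.]
 [ 445. -359.   60.]]
{'fx': 338.22636077550806, 'fy': 338.22636077550806, 'cx': 324.8742849288121, 'cy': 241.97579675071503, 'eye': array([131.52308479, 563.57375449, 384.67738603]), 'attitude': array([0.81473753, 0.5658619 , 0.07195756, 0.10404415])}
```

View pics/rack.png

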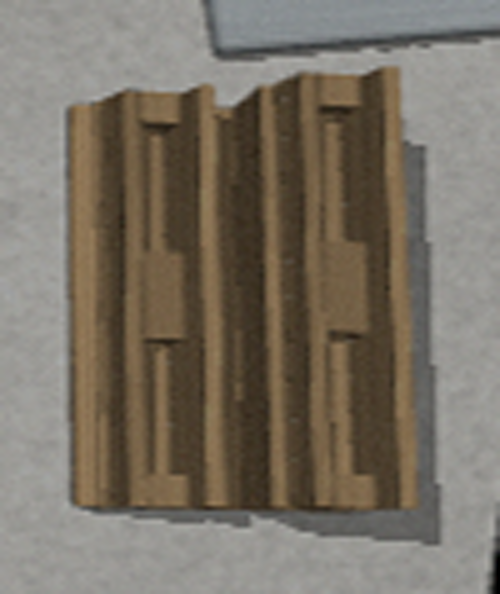

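View pics/lamp.png

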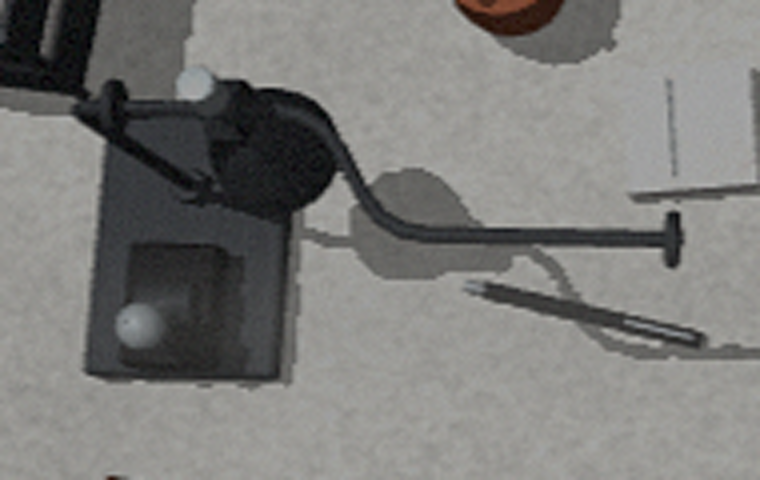

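Rack crop: side blocks and mid blocks are visible in both tiers, with front mid block at crop (163,295) and back at (346,288). Lamp crop: knob at crop (195,85), toggle ball at (140,325), end cap at (672,238).

```bash
sed -i 's/<120)&((hsv/<135)\&((hsv/; s/contourArea(k)<300/contourArea(k)<150/' h.py
python3 - <<'E'
from h import *
im,c=look("top")
for f in frames(im,c): print(*f)
o=np.array([380,205]);s=np.array([5,4.4])
F=cast(c,o+np.array([[160,108],[163,295],[166,490]])/s,45.6)
B=cast(c,o+np.array([[340,92],[346,288],[352,490]])/s,93.6)
print(F.round(1),B.round(1),sep='\n')
L=lambda p,z:cast(c,np.array([110,180])+np.atleast_2d(p)/4.,z).round(1)
print('cap',L([672,238],200),'rod B..',L([430,235],200),L([120,108],200),'knob',L([195,85],245),'ball',L([140,325],80))
print('foot',L([[88,375],[280,378],[297,215]],18))
hsv=cv2.cvtColor(im,cv2.COLOR_RGB2HSV); print(hsv[315:320,240:290].reshape(-1,3)[::17][:14].tolist())
E
```

```text
[420.4 209. ] -86.4 [87.6 58.3]
[428.  81.] -84.4 [86.9 58.2]
[432.6 -62.8] 67.9 [87.6 58.5]
[435.6 332.2] 80.4 [90.6 58.5]
[772.8 166.1] -78.2 [74.  69.9]
[[ 642.9 -247.5   45.6]
 [ 545.6 -247.5   45.6]
 [ 447.8 -247.3   45.6]]
[[ 642.6 -315.8   93.6]
 [ 545.1 -315.4   93.6]
 [ 448.3 -315.    93.6]]
cap [[582.   44.4 200. ]] rod B.. [[580.2 160.3 200. ]] [[638.7 314.4 200. ]] knob [[639.2 263.7 245. ]] ball [[549.2 338.1  80. ]]
foot [[528.  387.3  18. ]
 [529.2 278.3  18. ]
 [624.2 276.2  18. ]]
[[23, 6, 157], [30, 3, 162], [60, 2, 163], [30, 8, 154], [15, 3, 161], [30, 2, 159], [45, 3, 152], [120, 3, 163], [0, 0, 160], [36, 8, 155], [51, 52, 103], [30, 3, 162], [25, 12, 123], [51, 107, 74]]
```

```bash
python3 steer.py '[[94,0,0,0,0.173],[94,0,0,0,0.173],[94,0,0,0,0.173],[94,0,0,0,0.173],[94,0,0,0,0.173],[94,0,0,0,0.173],[94,0,0,0,0.173]]' 20
python3 steer.py '[[94,-55,20,0,0],[94,-55,20,0,0],[94,-55,20,0,0],[94,-55,20,0,0],[94,-55,20,0,0],[94,-55,20,0,0]]'
python3 steer.py '[[94,-55,20,0,0],[94,-55,20,0,0],[94,-55,20,0,0],[94,-55,20,0,0],[94,-55,20,0,0.12],[94,0,0,0,0.13],[94,0,0,0,0.13],[94,0,0,0,0]]'
cat >> h.py <<'E'
def togo(x,y,z,yaw=0):
    """remaining shift in tool axes and turn (tool y to world yaw deg, mod 180)"""
    s=bot.read_state(); r=R.from_quat(s['tcp_rot']); t=r.as_matrix()[:,1]
    d=r.inv().apply(np.array([x,y,z])-s['eef_pos'])
    a=np.degrees(np.arctan2(t[1],t[0])); u=(a-yaw+90)%180-90
    print('pos',s['eef_pos'].round(1),'yaw',round(a,1),'go',d.round(1),'turn',round(np.radians(u),3),'F',s['contact_force'].round(1),'w',round(s['width'],1),'g',round(s['grasp_force'],1),'t',round(s['time'],1))
E
python3 - <<'E'
from h import *
im,c=look("top"); [print(*f) for f in frames(im,c)]
im,c=look("wrist","pics/w1.png"); [print(*f) for f in frames(im,c)]
togo(419.1,-96.2,3,-22.1)
E
```

```text
time: 1.08
eef_pos: [200.8, 538.7, 205.2]
tcp_rot: [0.708, 0.706, -0.0, 0.0]
contact_force: [-1.2, 0.3, -0.2]
width: 93.8
grasp_force: 0.0
time: 1.82
eef_pos: [322.2, 207.5, 205.6]
tcp_rot: [0.706, 0.708, 0.0, 0.0]
contact_force: [0.7, 0.0, 0.4]
width: 94.0
grasp_force: 0.0
time: 2.82
eef_pos: [422.5, -65.7, 205.3]
tcp_rot: [0.827, 0.562, -0.0, -0.0]
contact_force: [-0.7, 0.1, 0.1]
width: 94.0
grasp_force: 0.0
[420.4 209. ] -86.4 [87.6 58.3]
[428.  81.] -84.5 [87.1 58.1]
[435.9 332.2] 80.4 [90.6 58. ]
[772.8 165.9] -78.2 [74.4 69.9]
[432.5 -61.5] 67.8 [88.6 57.1]
[427.3  81.6] -84.5 [89.1 58.3]
[408.8 163.2] -21.5 [40.2 14.3]
pos [422.5 -65.4 205.4] yaw -21.5 go [-29.9   8.2 202.4] turn 0.011 F [-0.2  0.1 -0.3] w 93.8 g 0.0 t 2.9
```

View pics/w1.png

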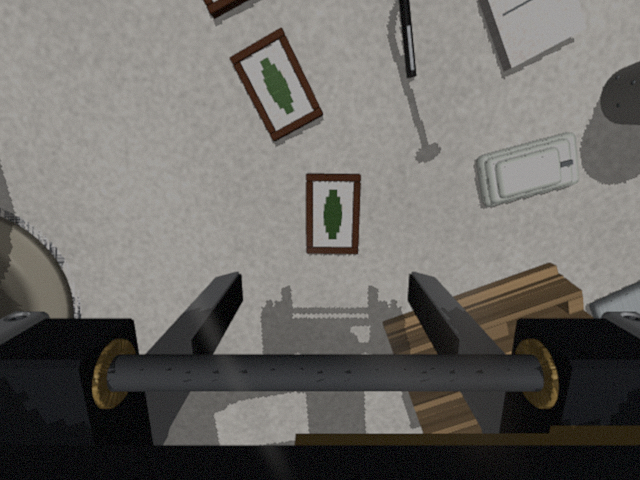

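The wrist view shows frame A straight ahead at (333,214), square to the fingers, and it agrees with the top view within 1.5 mm. Descending, gripping near its −y end, lifting.

```bash
python3 steer.py '[[94,-29.5,8,30,0],[94,0,0,50,0],[94,0,0,50,0],[94,0,0,50,0],[94,0,0,22,0],[94,0,0,0,0],[94,0,0,0,0]]' 6
python3 steer.py '[[50,0,0,0,0],[50,0,0,0,0],[50,0,0,0,0],[50,0,0,0,0],[50,0,0,0,0],[50,0,0,0,0],[50,0,0,0,0]]' 6
python3 steer.py '[[50,0,0,-30,0],[50,0,0,-40,0],[50,0,0,-50,0],[50,0,0,-40,0],[50,0,0,-20,0],[50,0,0,0,0],[50,0,0,0,0],[50,0,0,0,0]]'
python3 - <<'E'
from h import *
im,c=look("scene"); togo(419,-95.5,0,0)
u,v=proj(c,bot.read_state()['eef_pos'])[0].astype(int); print(u,v)
a=im[v-60:v+70,u-80:u+80,::-1]; cv2.imwrite("pics/s1.png",cv2.resize(a,None,fx=4,fy=4))
E
```

```text
time: 3.8
eef_pos: [419.6, -95.8, 3.8]
tcp_rot: [0.827, 0.563, 0.0, 0.0]
contact_force: [0.5, 0.2, -0.6]
width: 94.0
grasp_force: 0.0
time: 4.68
eef_pos: [419.3, -95.9, 3.6]
tcp_rot: [0.827, 0.562, 0.0, 0.0]
contact_force: [-2.0, -0.2, 4.9]
width: 60.2
grasp_force: 6.0
time: 5.68
eef_pos: [418.3, -95.5, 182.0]
tcp_rot: [0.827, 0.562, -0.001, -0.001]
contact_force: [0.1, 0.9, -0.5]
width: 59.8
grasp_force: 6.0
pos [418.5 -95.6 182.2] yaw -21.6 go [  0.3   1.  182.2] turn -0.377 F [ 0.9  0.5 -1.2] w 59.8 g 6.0 t 5.7
375 200
```

View pics/s1.png

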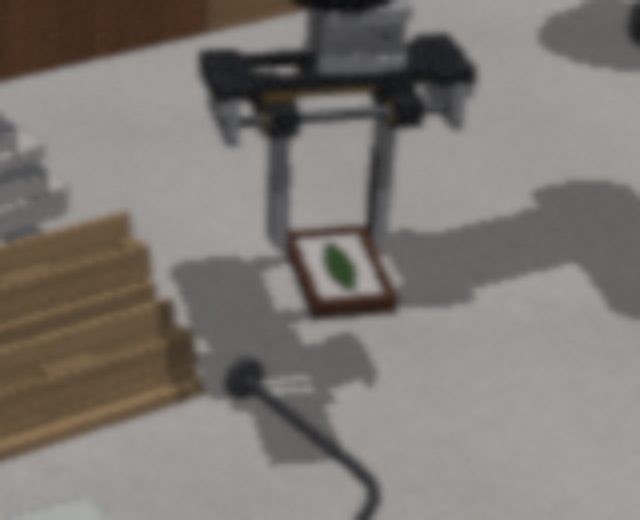

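The frame is held level at px (340,265) and has not swung. I'll lower the grip to 3 N and shake it vertically, low over the desk.

```bash
python3 steer.py '[[50,0,0,40,0],[50,0,0,40,0],[50,0,0,0,0],[50,0,0,0,0],[50,0,0,0,0],[50,0,0,0,0]]' 3
cat >> h.py <<'E'
def pic(f,n="scene",k=4,b=(-80,-60,80,70)):
    im,c=look(n); u,v=proj(c,bot.read_state()['eef_pos'])[0].astype(int)
    a=im[max(0,v+b[1]):v+b[3],max(0,u+b[0]):u+b[2],::-1]; cv2.imwrite(f,cv2.resize(a,None,fx=k,fy=k)); print('origin',u+b[0],v+b[1]); return im,c
def leaf(n="scene"):
    """green leaf + border of held frame in scene near tool: angle of leaf in image and size"""
    im,c=look(n); u,v=proj(c,bot.read_state()['eef_pos'])[0].astype(int)
    hsv=cv2.cvtColor(im,cv2.COLOR_RGB2HSV); m=((hsv[...,0]>40)&(hsv[...,0]<80)&(hsv[...,1]>80)).astype(np.uint8)
    m[:, :max(0,u-50)]=0; m[:,u+50:]=0; m[:max(0,v-40)]=0; m[v+60:]=0
    for k in cv2.findContours(m,cv2.RETR_EXTERNAL,cv2.CHAIN_APPROX_NONE)[0]:
        if len(k)>5: print('leaf',cv2.minAreaRect(k),'tcp px',u,v)
E
python3 - <<'E'
from h import *
leaf(); togo(0,0,0)
E
python3 steer.py '[[50,0,0,-50,0],[50,0,0,40,0],[50,0,0,-60,0],[50,0,0,50,0],[50,0,0,-60,0],[50,0,0,30,0],[50,0,0,0,0]]'
python3 - <<'E'
from h import *
leaf(); togo(0,0,0)
E
```

```text
time: 6.48
eef_pos: [420.1, -96.2, 104.6]
tcp_rot: [0.827, 0.562, 0.001, 0.001]
contact_force: [-1.1, 0.5, -0.8]
width: 60.1
grasp_force: 3.0
leaf ((405.300048828125, 281.4000244140625), (5.366563320159912, 1.3416407108306885), 26.56505012512207) tcp px 373 223
leaf ((372.5, 234.0), (10.0, 3.0), 90.0) tcp px 373 223
pos [419.9 -96.1 104.4] yaw -21.6 go [ -65.2 -426.   103.5] turn -0.377 F [-0.5  0.5 -1.8] w 60.3 g 3.0 t 6.5
time: 7.4
eef_pos: [418.0, -95.4, 152.8]
tcp_rot: [0.827, 0.562, -0.001, -0.001]
contact_force: [-1.1, -0.1, -0.4]
width: 49.9
grasp_force: 0.0
leaf ((398.48077392578125, 243.40383911132812), (2.5495097637176514, 11.374736785888672), 78.69007110595703) tcp px 374 209
pos [418.7 -95.7 153.5] yaw -21.6 go [ -65.2 -424.3  154. ] turn -0.377 F [-0.3 -0.2  0.8] w 50.0 g 0.0 t 7.5
```

At 3 N the frame swung down (leaf vertical at (372,234)), but my shaking dropped it. I'll look for where it landed.

```bash
python3 steer.py '[[94,0,0,-50,0],[94,0,0,0,0],[94,0,0,0,0],[94,0,0,0,0]]' 6
python3 - <<'E'
from h import *
im,c=look("top"); [print(*f) for f in frames(im,c)]
im,c=look("wrist","pics/w2.png"); [print(*f) for f in frames(im,c)]
togo(0,0,0)
E
```

```text
time: 7.95
eef_pos: [418.5, -95.6, 202.6]
tcp_rot: [0.827, 0.562, -0.001, -0.001]
contact_force: [-0.0, -0.4, -0.2]
width: 86.6
grasp_force: 0.0
[420.4 209. ] -86.4 [87.6 58.3]
[428.   80.8] -84.6 [87.5 58.2]
[435.6 332.2] 80.4 [90.6 58.5]
[772.8 165.9] -78.2 [74.4 69.9]
[335.1 -75.3] -19.3 [106.   26.6]
[427.2  81.5] -84.6 [90.8 58.6]
pos [418.6 -95.6 202.6] yaw -21.6 go [ -65.2 -424.   203.4] turn -0.377 F [ 0.5 -0.6  0.5] w 92.8 g 0.0 t 8.1
```

View pics/w2.png

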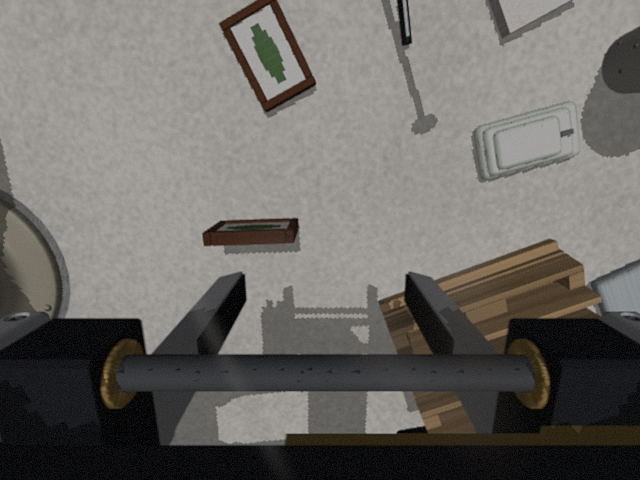

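The frame now stands on its long edge at px (250,238). I'll tip it flat onto its face, towards +y.

Run:
```python
from h import *
c=bot.get_calibration("wrist")
p=cast(c,[[203,240],[298,232],[251,238]],60); print(p.round(1))
d=p[1]-p[0]; yaw=np.degrees(np.arctan2(d[1],d[0])); print(yaw,np.linalg.norm(d))
n=np.array([-d[1],d[0],0])/np.linalg.norm(d)
q=p[2]-40*n; togo(q[0],q[1],40,yaw)
```

```text
[[302.5 -59.9  60. ]
 [392.6 -86.8  60. ]
 [347.3 -75.4  60. ]]
-16.63907374399184 94.04422445679495
pos [418.6 -95.6 202.6] yaw -21.6 go [-47.3 -69.9 162.7] turn -0.087 F [ 0.5 -0.6  0.5] w 92.8 g 0.0 t 8.1
```

```bash
python3 steer.py '[[0,-24,-35,0,0],[0,-24,-35,0,0],[0,0,0,20,-0.087],[0,0,0,40,0],[0,0,0,50,0],[0,0,0,50,0],[0,0,0,0,0],[0,0,0,0,0]]' 6
python3 steer.py '[[0,8,0,0,0],[0,8,0,0,0],[0,8,0,0,0],[0,8,0,0,0],[0,8,0,0,0],[0,8,0,0,0],[0,0,0,0,0],[0,0,0,0,0]]'
python3 steer.py '[[94,-40,0,0,0],[94,0,0,-40,0],[94,0,0,-50,0],[94,0,0,-50,0],[94,0,0,-20,0],[94,0,0,0,0],[94,0,0,0,0]]'
python3 - <<'E'
from h import *
im,c=look("top"); [print(*f) for f in frames(im,c)]
im,c=look("wrist"); [print(*f) for f in frames(im,c)]
togo(0,0,0)
E
```

```text
time: 9.05
eef_pos: [337.4, -115.2, 44.4]
tcp_rot: [0.802, 0.597, 0.0, 0.001]
contact_force: [0.5, 0.0, 0.1]
width: 17.4
grasp_force: 0.0
time: 10.05
eef_pos: [350.2, -68.7, 43.4]
tcp_rot: [0.802, 0.598, -0.0, -0.0]
contact_force: [-0.8, 0.3, -0.2]
width: 0.3
grasp_force: 0.0
time: 10.92
eef_pos: [337.9, -106.8, 202.3]
tcp_rot: [0.802, 0.597, -0.0, -0.001]
contact_force: [0.5, -0.1, -0.4]
width: 67.1
grasp_force: 0.0
[358.2 -38.2] -19.4 [88.6 57.6]
[420.4 209. ] -86.4 [87.6 58.2]
[428.   80.9] -84.5 [87.3 58.2]
[435.6 332.2] 80.4 [90.7 58.5]
[772.8 165.9] -78.2 [74.4 69.9]
[357.3 -37.1] -19.6 [88.  58.3]
[427.7  69.3] -84.4 [66.5 59.5]
pos [ 337.8 -106.7  202.1] yaw -16.6 go [   5.4 -353.6  203.1] turn -0.29 F [0.  0.4 0.3] w 75.0 g 0.0 t 11.0
```

```bash
python3 steer.py '[[94,0,0,0,-0.17],[94,0,0,0,-0.17],[94,0,0,0,-0.17],[94,0,0,0,-0.17],[94,0,0,0,-0.17],[94,0,0,0,-0.17],[94,0,0,0,-0.17],[94,0,0,0,-0.17]]'
python3 - <<'E'
from h import *
togo(391.9,-49.6,3.5,70.5)
E
```

```text
time: 12.02
eef_pos: [338.1, -106.7, 202.2]
tcp_rot: [0.245, 0.97, 0.0, -0.001]
contact_force: [0.2, 0.7, 0.4]
width: 94.0
grasp_force: 0.0
pos [ 338.1 -106.7  202.2] yaw 61.6 go [-20.8  75.8 198.7] turn -0.155 F [0.2 0.7 0.4] w 94.0 g 0.0 t 12.0
```

```bash
python3 steer.py '[[94,-10,37,0,0],[94,-10.8,38.8,20,-0.155],[94,0,0,50,0],[94,0,0,50,0],[94,0,0,50,0],[94,0,0,28,0],[94,0,0,0,0],[94,0,0,0,0]]'
python3 steer.py '[[50,0,0,0,0],[50,0,0,0,0],[50,0,0,0,0],[50,0,0,0,0],[50,0,0,0,0],[50,0,0,0,0],[50,0,0,0,0]]' 8
python3 steer.py '[[50,0,0,-30,0],[50,0,0,-50,0],[50,0,0,-40,0],[50,0,0,-10,0],[50,0,0,0,0],[50,0,0,0,0]]'
python3 steer.py '[[50,0,0,0,0],[50,0,0,0,0],[50,0,0,0,0],[50,0,0,0,0]]' 3
python3 steer.py '[[50,0,0,0,0],[50,0,0,0,0],[50,0,0,0,0]]' 10
python3 - <<'E'
from h import *
leaf(); togo(391.9,-49.6,3.5,0)
pic("pics/s2.png")
E
```

```text
time: 13.02
eef_pos: [393.6, -50.6, 5.7]
tcp_rot: [0.172, 0.985, 0.0, -0.0]
contact_force: [-0.2, 1.1, 0.2]
width: 93.8
grasp_force: 0.0
time: 13.9
eef_pos: [393.7, -50.6, 5.8]
tcp_rot: [0.172, 0.985, 0.0, 0.0]
contact_force: [-1.1, 1.1, 5.8]
width: 60.1
grasp_force: 8.0
time: 14.65
eef_pos: [392.0, -50.2, 133.7]
tcp_rot: [0.172, 0.985, 0.0, -0.002]
contact_force: [1.0, 0.1, -0.7]
width: 59.8
grasp_force: 8.0
time: 15.15
eef_pos: [393.4, -50.6, 135.4]
tcp_rot: [0.172, 0.985, 0.0, -0.0]
contact_force: [-0.6, -0.8, -0.5]
width: 60.2
grasp_force: 3.0
time: 15.52
eef_pos: [393.4, -50.6, 135.5]
tcp_rot: [0.172, 0.985, 0.0, 0.0]
contact_force: [1.1, 0.1, -0.5]
width: 59.6
grasp_force: 10.0
pos [393.4 -50.6 135.5] yaw 70.2 go [  1.8   0.4 132. ] turn 1.225 F [-0.  -0.3 -1.2] w 59.8 g 10.0 t 15.6
origin 311 158
```

View pics/s2.png

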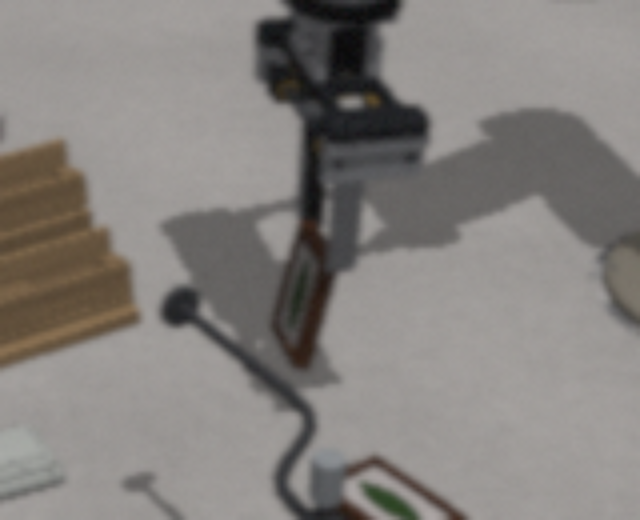

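The frame hangs nearly vertical, px (300,300) in the crop. Turning to slot orientation, lifting, and viewing from the wrist to measure the hang.

```bash
python3 steer.py '[[50,0,0,-10,0.1],[50,0,0,-20,0.15],[50,0,0,-30,0.15],[50,0,0,-40,0.15],[50,0,0,-20,0.15],[50,0,0,-5,0.15],[50,0,0,0,0.15],[50,0,0,0,0.15]]'
python3 steer.py '[[50,0,0,0,0.075],[50,0,0,0,0],[50,0,0,0,0]]'
python3 - <<'E'
from h import *
look("wrist","pics/w3.png"); togo(601.4,-320,240,0)
c=bot.get_calibration("wrist"); p=bot.read_state()['eef_pos']
# predicted px of frame corners for hang tilt t (bottom toward +y by t)
for t in (-.2,0,.2,.4):
    P=[[sx*30, -3+np.sin(t)*s, 4-np.cos(t)*s] for s in(-9,81) for sx in(-1,1)]
    print(t,proj(c,p+np.array(P)).round().tolist())
E
```

```text
time: 16.62
eef_pos: [393.4, -50.5, 260.6]
tcp_rot: [0.682, 0.731, 0.0, 0.0]
contact_force: [-0.7, 0.1, -1.0]
width: 59.8
grasp_force: 10.0
time: 17.0
eef_pos: [393.4, -50.6, 260.4]
tcp_rot: [0.707, 0.707, 0.0, -0.0]
contact_force: [0.5, -0.5, -0.3]
width: 59.8
grasp_force: 10.0
pos [393.3 -50.6 260.4] yaw 0.0 go [-269.6  207.8   20.4] turn 0.001 F [-0.1  0.4 -0.7] w 59.8 g 10.0 t 17.1
-0.2 [[270.0, 297.0], [383.0, 297.0], [288.0, 273.0], [364.0, 273.0]]
0 [[270.0, 300.0], [383.0, 300.0], [288.0, 253.0], [364.0, 253.0]]
0.2 [[270.0, 303.0], [383.0, 303.0], [287.0, 233.0], [365.0, 234.0]]
0.4 [[271.0, 306.0], [382.0, 306.0], [286.0, 215.0], [366.0, 215.0]]
```

View pics/w3.png

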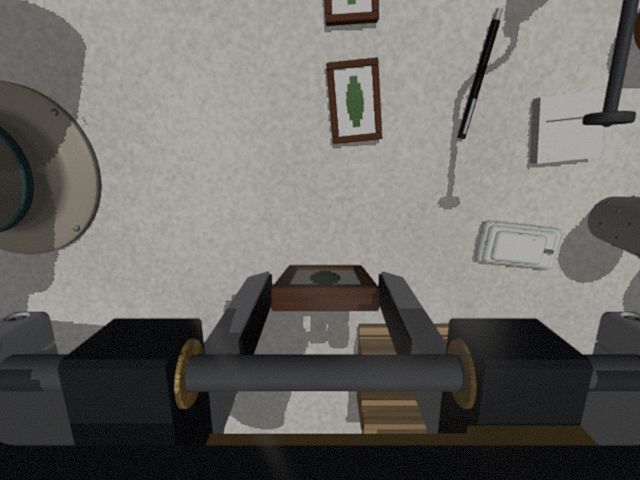

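The wrist view shows the held frame's top edge at rows 290–310 and its bottom at about row 265. So the bottom is tilted about 0.2 rad towards −y, and I'll use the slot's back board to swing it to the slot's lean. Moving over the back-tier +x slot.

```bash
python3 steer.py '[[50,-41,34,0,0],[50,-41,34,0,0],[50,-41,35,5,0],[50,-41,35,5,0],[50,-41,35,5,0],[50,-41,35,5,0],[50,0,0,0,0],[50,0,0,0,0]]' 8
python3 - <<'E'
from h import *
togo(601.4,-298,178,0)
look("wrist","pics/w4.png")
c=bot.get_calibration("wrist"); p=bot.read_state()['eef_pos']
# lip top and back-board top edge endpoints of slot0
for P in ([[567.4,-306,95.5],[635.4,-306,95.5]],[[567.4,-329,113],[635.4,-329,113]],[[567,-320,93.6],[635,-320,93.6]]): print(proj(c,P).round().tolist())
E
```

```text
time: 18.05
eef_pos: [600.9, -296.2, 239.7]
tcp_rot: [0.707, 0.707, -0.0, -0.001]
contact_force: [-0.2, -0.1, -1.8]
width: 59.9
grasp_force: 8.0
pos [ 600.9 -296.2  239.7] yaw 0.0 go [-1.9  0.6 61.7] turn 0.0 F [-0.2 -0.1 -1.8] w 59.9 g 8.0 t 18.1
[[292.0, 241.0], [361.0, 241.0]]
[[291.0, 268.0], [362.0, 269.0]]
[[292.0, 254.0], [360.0, 254.0]]
```

View pics/w4.png

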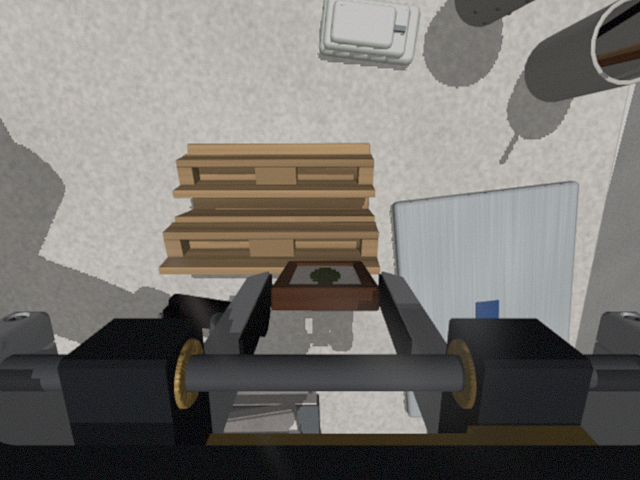

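Run:
```python
import cv2
im=cv2.imread("pics/w4.png",0)
print("col 325-345, rows 140..:"); m=im[140:282,325:345].mean(1).round().astype(int)
print([(140+i,int(v)) for i,v in enumerate(m)][::1])
m=im[236:250,285:370].mean(0).round().astype(int); print([(285+i,int(v)) for i,v in enumerate(m)])
```

```text
col 325-345, rows 140..:
[(140, 187), (141, 186), (142, 171), (143, 146), (144, 142), (145, 150), (146, 150), (147, 147), (148, 145), (149, 146), (150, 146), (151, 147), (152, 147), (153, 141), (154, 113), (155, 86), (156, 82), (157, 75), (158, 73), (159, 103), (160, 123), (161, 124), (162, 122), (163, 118), (164, 116), (165, 116), (166, 95), (167, 84), (168, 94), (169, 94), (170, 90), (171, 88), (172, 88), (173, 88), (174, 103), (175, 124), (176, 128), (177, 125), (178, 124), (179, 108), (180, 82), (181, 78), (182, 82), (183, 81), (184, 76), (185, 74), (186, 78), (187, 82), (188, 82), (189, 83), (190, 121), (191, 145), (192, 142), (193, 136), (194, 134), (195, 132), (196, 129), (197, 107), (198, 84), (199, 84), (200, 84), (201, 84), (202, 83), (203, 82), (204, 82), (205, 80), (206, 79), (207, 78), (208, 86), (209, 80), (210, 66), (211, 68), (212, 72), (213, 68), (214, 64), (215, 66), (216, 106), (217, 128), (218, 128), (219, 128), (220, 128), (221, 108), (222, 80), (223, 87), (224, 89), (225, 80), (226, 79), (227, 77), (228, 75), (229, 73), (230, 75), (231, 90), (232, 111), (233, 12
[... 854 characters left out ...]
311, 110), (312, 110), (313, 110), (314, 109), (315, 109), (316, 110), (317, 109), (318, 109), (319, 110), (320, 109), (321, 109), (322, 109), (323, 110), (324, 109), (325, 109), (326, 110), (327, 108), (328, 110), (329, 109), (330, 108), (331, 109), (332, 109), (333, 110), (334, 109), (335, 109), (336, 109), (337, 109), (338, 109), (339, 109), (340, 109), (341, 109), (342, 109), (343, 109), (344, 110), (345, 109), (346, 110), (347, 109), (348, 108), (349, 110), (350, 110), (351, 109), (352, 109), (353, 109), (354, 110), (355, 108), (356, 95), (357, 85), (358, 85), (359, 78), (360, 67), (361, 80), (362, 113), (363, 123), (364, 123), (365, 121), (366, 123), (367, 121), (368, 123), (369, 121)]
```

Run:
```python
import cv2
im=cv2.imread("pics/w4.png",0)
m=im[225:285,205:240].mean(1).round().astype(int)
print([(225+i,int(v)) for i,v in enumerate(m)])
from h import *
c=bot.get_calibration("wrist")
print(cast(c,[[330,230.5],[330,238.5]],96).round(1), cast(c,[[330,258.5],[225,259],[225,271]],114).round(1),cast(c,[[330,152.5],[330,158.5],[330,165.5]],47).round(1), cast(c,[[330,189.5],[330,197]],65).round(1))
```

```text
[(225, 86), (226, 82), (227, 76), (228, 71), (229, 74), (230, 79), (231, 83), (232, 108), (233, 125), (234, 124), (235, 122), (236, 123), (237, 123), (238, 114), (239, 92), (240, 81), (241, 108), (242, 129), (243, 133), (244, 135), (245, 134), (246, 133), (247, 124), (248, 97), (249, 77), (250, 77), (251, 83), (252, 87), (253, 89), (254, 88), (255, 83), (256, 79), (257, 77), (258, 77), (259, 83), (260, 87), (261, 86), (262, 84), (263, 84), (264, 84), (265, 84), (266, 85), (267, 122), (268, 144), (269, 139), (270, 134), (271, 132), (272, 132), (273, 130), (274, 124), (275, 115), (276, 113), (277, 115), (278, 158), (279, 185), (280, 185), (281, 184), (282, 184), (283, 182), (284, 181)]
[[ 604.8 -295.5   96. ]
 [ 604.8 -303.6   96. ]] [[ 604.6 -318.7  114. ]
 [ 505.1 -319.3  114. ]
 [ 504.2 -331.3  114. ]] [[ 605.1 -221.2   47. ]
 [ 605.1 -227.4   47. ]
 [ 605.2 -234.7   47. ]] [[ 605.  -258.6   65. ]
 [ 605.  -266.4   65. ]]
```

Wrist and top measurements of the rack agree to about 2 mm. Lowering the frame's foot in front of the back board, then sweeping −y to lean it, then going down.

```bash
python3 steer.py '[[50,0,0.5,20,0],[50,0,0,20,0],[50,0,0,20,0],[50,0,0,0,0],[50,0,0,0,0]]' 6
python3 steer.py '[[50,-6,0,0,0],[50,-6,0,0,0],[50,-6,0,0,0],[50,-6,0,0,0],[50,-6,0,0,0],[50,-3,0,0,0],[50,0,0,0,0],[50,0,0,0,0]]'
python3 - <<'E'
from h import *
togo(601.4,-324,150,0)
look("wrist","pics/w5.png")
E
python3 -c "
import cv2;im=cv2.imread('pics/w5.png',0);m=im[200:330,310:340].mean(1).astype(int);print([(200+i,int(v)) for i,v in enumerate(m)])"
```

```text
time: 18.73
eef_pos: [602.1, -296.1, 182.1]
tcp_rot: [0.707, 0.707, 0.0, 0.001]
contact_force: [-0.0, -0.2, -0.3]
width: 60.1
grasp_force: 6.0
time: 19.73
eef_pos: [601.9, -329.5, 180.4]
tcp_rot: [0.707, 0.707, -0.0, -0.0]
contact_force: [-0.3, -0.4, -0.8]
width: 59.8
grasp_force: 6.0
pos [ 601.9 -329.5  180.4] yaw 0.0 go [ 5.5 -0.5 30.4] turn 0.0 F [-0.3 -0.4 -0.8] w 59.8 g 6.0 t 19.7
[(200, 86), (201, 85), (202, 82), (203, 79), (204, 78), (205, 81), (206, 100), (207, 122), (208, 130), (209, 131), (210, 130), (211, 127), (212, 124), (213, 122), (214, 122), (215, 109), (216, 96), (217, 95), (218, 95), (219, 92), (220, 93), (221, 124), (222, 144), (223, 141), (224, 140), (225, 105), (226, 44), (227, 30), (228, 43), (229, 51), (230, 51), (231, 54), (232, 100), (233, 129), (234, 132), (235, 133), (236, 120), (237, 97), (238, 92), (239, 94), (240, 95), (241, 83), (242, 67), (243, 64), (244, 66), (245, 64), (246, 58), (247, 47), (248, 47), (249, 47), (250, 47), (251, 46), (252, 44), (253, 43), (254, 43), (255, 43), (256, 43), (257, 44), (258, 45), (259, 46), (260, 45), (261, 46), (262, 45), (263, 48), (264, 57), (265, 60), (266, 61), (267, 60), (268, 60), (269, 61), (270, 72), (271, 85), (272, 91), (273, 90), (274, 89), (275, 88), (276, 89), (277, 104), (278, 123), (279, 131), (280, 131), (281, 131), (282, 99), (283, 48), (284, 46), (285, 50), (286, 51), (287, 49), (288, 55), (289, 62), (290, 65), (291, 64), (292, 63), (293, 63), (294, 64), (295, 63), (296, 63), (297, 62), (298, 62), (299, 63), (300, 64), (301, 64), (302, 65), (303, 65), (304, 65), (305, 64), (306, 64), (307, 62), (308, 61), (309, 100), (310, 136), (311, 143), (312, 141), (313, 131), (314, 122), (315, 122), (316, 122), (317, 122), (318, 121), (319, 122), (320, 121), (321, 121), (322, 130), (323, 135), (324, 134), (325, 135), (326, 135), (327, 138), (328, 140), (329, 140)]
```

The frame now leans about +0.2 rad, with its bottom edge (row 226) behind the lip. Lowering along the slot.

```bash
python3 steer.py '[[50,1.2,0,6,0],[50,1.2,0,6,0],[50,1.2,0,6,0],[50,1,0,5,0],[50,1,0,4,0],[50,0,0,3,0],[50,0,0,0,0],[50,0,0,0,0]]' 8
python3 steer.py '[[50,0,0,2,0],[50,0,0,2,0],[50,0,0,0,0]]'
python3 - <<'E'
from h import *
togo(601.4,-324,150,0)
im,c=look("wrist"); m=cv2.cvtColor(im,cv2.COLOR_RGB2GRAY)[190:300,310:340].mean(1).astype(int);print([int(v) for v in m])
E
```

```text
time: 20.78
eef_pos: [601.8, -324.9, 153.0]
tcp_rot: [0.707, 0.707, -0.001, 0.001]
contact_force: [-2.4, -0.4, 9.0]
width: 59.9
grasp_force: 8.0
time: 21.15
eef_pos: [601.8, -325.3, 149.5]
tcp_rot: [0.707, 0.707, -0.001, 0.002]
contact_force: [-3.2, -1.5, 11.1]
width: 59.6
grasp_force: 8.0
pos [ 601.8 -325.3  149.5] yaw 0.0 go [ 1.3 -0.4 -0.5] turn 0.0 F [-3.2 -1.5 11.1] w 59.6 g 8.0 t 21.1
[85, 93, 87, 73, 76, 78, 76, 70, 72, 116, 142, 141, 140, 139, 141, 141, 116, 84, 91, 99, 94, 89, 87, 85, 82, 81, 81, 82, 85, 113, 133, 133, 132, 132, 130, 127, 125, 124, 119, 83, 34, 41, 66, 112, 136, 136, 135, 122, 99, 93, 95, 96, 84, 66, 64, 64, 65, 58, 49, 46, 45, 45, 45, 44, 43, 43, 44, 44, 45, 44, 45, 45, 46, 46, 44, 46, 55, 59, 60, 58, 59, 59, 64, 82, 91, 90, 90, 89, 88, 91, 112, 129, 132, 132, 132, 104, 54, 45, 47, 49, 48, 51, 59, 62, 63, 62, 62, 62, 62, 61]
```

Contact at the expected height (11 N at z≈150). Releasing, backing off and checking.

```bash
python3 steer.py '[[75,0,0,0,0],[75,0,0,0,0],[75,0,0,0,0],[75,0,0,-10,0],[75,0,0,-40,0],[75,0,0,-50,0],[75,0,0,-20,0],[75,0,0,0,0]]'
python3 steer.py '[[94,50,-20,0,0],[94,55,-30,0,0],[94,55,-35,0,0],[94,55,-35,0,0],[94,55,-35,0,0],[94,30,-15,0,0],[94,0,0,0,0]]'
python3 - <<'E'
from h import *
im,c=look("top"); [print(*f) for f in frames(im,c)]
print('seated corners expected top px',proj(c,[[601.4+sx*30,-319.3-.199*45,118+44.1] for sx in(-1,1)]).round(1).tolist())
im,c=look("scene"); print('scene exp top/bottom',proj(c,[[601.4+sx*30,-319.3-.199*s-7,118+.98*s] for s in(45,-20) for sx in(-1,1)]).round(1).tolist())
a=cv2.resize(im[180:260,255:355,::-1],None,fx=6,fy=6,interpolation=cv2.INTER_CUBIC);cv2.imwrite("pics/s3.png",a)
togo(0,0,0)
E
```

```text
time: 22.2
eef_pos: [602.9, -324.5, 269.2]
tcp_rot: [0.707, 0.707, 0.001, 0.002]
contact_force: [-0.2, -0.5, -0.5]
width: 75.0
grasp_force: 0.0
time: 23.08
eef_pos: [434.4, -29.1, 265.7]
tcp_rot: [0.706, 0.708, -0.0, -0.001]
contact_force: [0.3, -0.9, -0.1]
width: 93.9
grasp_force: 0.0
[420.4 209. ] -86.4 [87.6 58.3]
[435.7 332.2] 80.4 [90.6 58.5]
[ 623.3 -358.1] 0.8 [81.6 56.9]
[772.8 165.9] -78.2 [74.4 69.9]
seated corners expected top px [[465.2, 253.3], [464.1, 224.1]]
scene exp top/bottom [[288.9, 186.6], [271.3, 191.2], [291.7, 206.4], [274.4, 211.3]]
pos [436.4 -31.2 265.9] yaw 0.0 go [  31.7 -436.2  266.1] turn 0.001 F [-0.7  0.5  0.6] w 94.2 g 0.0 t 23.2
```

View pics/s3.png

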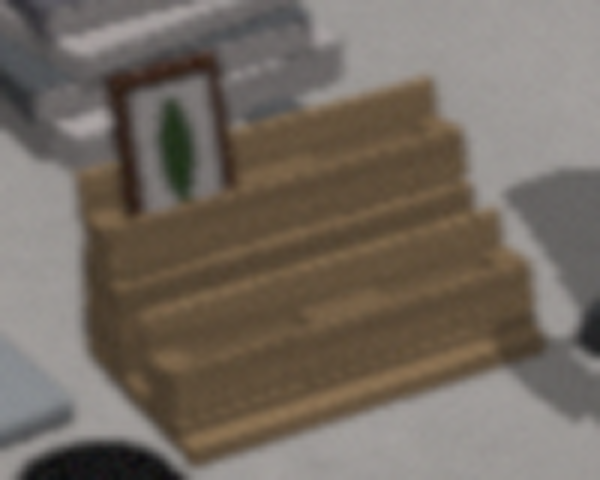

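The crop shows the frame standing in the back tier, with its top edge at px (274,191)–(291,189), matching the seated prediction. Next frame.

```bash
python3 steer.py '[[94,40,0,10,0],[94,36.5,-5,30,-0.096],[94,0,0,20,0],[94,0,0,0,0]]'
python3 - <<'E'
from h import *
im,c=look("wrist"); [print(*f) for f in frames(im,c)]
togo(431,45.5,4,5.5)
E
```

```text
time: 23.68
eef_pos: [430.9, 44.9, 204.6]
tcp_rot: [0.673, 0.74, -0.002, -0.002]
contact_force: [-0.3, -0.7, 0.5]
width: 93.9
grasp_force: 0.0
[427.3  82.2] -84.4 [87.2 58.2]
[419.8 210.4] -86.7 [89.7 58.3]
pos [431.8  44.7 205.8] yaw 5.4 go [  0.9  -0.4 201.8] turn -0.001 F [ 0.2 -0.  -0.4] w 93.6 g 0.0 t 23.7
```

```bash
python3 steer.py '[[94,0.5,-0.4,50,0],[94,0,0,50,0],[94,0,0,50,0],[94,0,0,40,0],[94,0,0,11,0],[94,0,0,0,0],[94,0,0,0,0]]'
python3 steer.py '[[50,0,0,0,0],[50,0,0,0,0],[50,0,0,0,0],[50,0,0,0,0],[50,0,0,0,0],[50,0,0,0,0],[50,0,0,0,0]]' 8
python3 steer.py '[[50,0,0,-30,0],[50,0,0,-50,0],[50,0,0,-40,0],[50,0,0,-10,0],[50,0,0,0,0],[50,0,0,0,0]]'
python3 steer.py '[[50,0,0,0,0],[50,0,0,0,0],[50,0,0,0,0],[50,0,0,0,0]]' 3
python3 steer.py '[[50,0,0,0,0],[50,0,0,0,0.096],[50,0,0,-40,0],[50,0,0,-50,0],[50,0,0,-40,0],[50,0,0,0,0],[50,0,0,0,0]]' 10
cat >> h.py <<'E'
def hang():
    """tilt of held frame from wrist view: rows of leaf (face mid) relative to pads"""
    im,c=look("wrist"); p=bot.read_state()['eef_pos']
    hsv=cv2.cvtColor(im,cv2.COLOR_RGB2HSV); b=((hsv[...,0]<15)|(hsv[...,0]>170))&(hsv[...,1]>100)
    r=np.where(b[200:330,310:345].mean(1)>.6)[0]+200; print('brown rows',r.tolist())
    for t in (-.4,-.2,0,.2,.4):
        P=[[0,(-3+o*np.cos(t))+np.sin(t)*s,4-np.cos(t)*s+o*np.sin(t)] for s,o in((-9,-7),(-9,7),(81,7))]
        print(t,proj(c,p+np.array(P))[:,1].round().tolist())
E
python3 - <<'E'
from h import *
hang(); togo(489.4,-295,240,0)
E
```

```text
time: 24.6
eef_pos: [432.8, 45.7, 6.9]
tcp_rot: [0.673, 0.74, 0.001, 0.001]
contact_force: [0.3, 0.1, -0.9]
width: 94.2
grasp_force: 0.0
time: 25.48
eef_pos: [431.0, 46.1, 5.7]
tcp_rot: [0.672, 0.74, 0.0, 0.0]
contact_force: [-1.4, 0.1, 4.8]
width: 59.8
grasp_force: 8.0
time: 26.22
eef_pos: [429.4, 46.1, 133.6]
tcp_rot: [0.672, 0.74, -0.001, -0.002]
contact_force: [-0.4, -0.2, -1.9]
width: 59.9
grasp_force: 8.0
time: 26.72
eef_pos: [430.9, 46.1, 135.4]
tcp_rot: [0.672, 0.74, 0.0, -0.0]
contact_force: [-0.2, 0.3, -2.0]
width: 60.2
grasp_force: 3.0
time: 27.6
eef_pos: [430.1, 46.1, 264.5]
tcp_rot: [0.707, 0.707, -0.001, -0.001]
contact_force: [-0.7, 0.3, -0.9]
width: 59.8
grasp_force: 10.0
brown rows [270, 271]
-0.4 [307.0, 280.0, 284.0]
-0.2 [310.0, 284.0, 264.0]
0 [312.0, 288.0, 244.0]
0.2 [313.0, 292.0, 225.0]
0.4 [314.0, 296.0, 207.0]
pos [429.7  46.1 264. ] yaw 0.0 go [-341.1   59.7   23.7] turn 0.0 F [ 0.  -0.4 -1. ] w 59.6 g 10.0 t 27.6
```

```bash
python3 steer.py '[[50,-49,9,0,0],[50,-49,9,0,0],[50,-49,9,5,0],[50,-49,9,5,0],[50,-49,8,5,0],[50,-49,8,5,0],[50,-47,8,4,0],[50,0,0,0,0]]' 8
python3 steer.py '[[50,0,0,20,0],[50,0,0,20,0],[50,0,0,20,0],[50,0,0,0,0],[50,0,0,0,0]]' 6
python3 - <<'E'
from h import *
togo(489.4,-329.5,181,0)
E
```

```text
time: 28.65
eef_pos: [490.2, -297.6, 238.1]
tcp_rot: [0.708, 0.706, -0.001, -0.002]
contact_force: [-0.3, -0.1, -1.8]
width: 59.7
grasp_force: 8.0
time: 29.28
eef_pos: [490.8, -294.2, 181.5]
tcp_rot: [0.707, 0.707, 0.0, -0.0]
contact_force: [-0.0, -0.2, -0.5]
width: 60.1
grasp_force: 6.0
pos [ 490.8 -294.2  181.5] yaw 0.0 go [-35.3  -1.4   0.5] turn 0.001 F [-0.  -0.2 -0.5] w 60.1 g 6.0 t 29.3
```

```bash
python3 steer.py '[[50,-6,-1.4,0,0],[50,-6,0,0,0],[50,-6,0,0,0],[50,-6,0,0,0],[50,-6,0,0,0],[50,-5.3,0,0,0],[50,0,0,0,0],[50,0,0,0,0]]' 6
python3 - <<'E'
from h import *
hang()
E
python3 steer.py '[[50,1.2,0,6,0],[50,1.2,0,6,0],[50,1.2,0,6,0],[50,1,0,5,0],[50,1,0,4,0],[50,0,0,3,0],[50,0,0,0,0],[50,0,0,0,0]]' 8
python3 steer.py '[[50,0,0,2,0],[50,0,0,0,0],[50,0,0,0,0]]'
python3 - <<'E'
from h import *
togo(489.4,-324.5,150,0)
E
```

```text
time: 30.28
eef_pos: [489.4, -330.3, 181.4]
tcp_rot: [0.707, 0.707, -0.0, -0.0]
contact_force: [-0.0, 0.5, -0.4]
width: 60.0
grasp_force: 6.0
brown rows [226, 227, 228, 229, 230, 231, 286, 291, 292, 293, 294, 295, 296, 297, 298, 299, 300, 301, 302, 303, 304, 305, 306, 307, 308, 309, 310]
-0.4 [307.0, 280.0, 284.0]
-0.2 [310.0, 284.0, 264.0]
0 [312.0, 288.0, 244.0]
0.2 [314.0, 292.0, 225.0]
0.4 [314.0, 297.0, 207.0]
time: 31.32
eef_pos: [489.9, -325.0, 153.0]
tcp_rot: [0.707, 0.707, 0.0, 0.001]
contact_force: [-0.8, 1.4, 5.9]
width: 59.9
grasp_force: 8.0
time: 31.7
eef_pos: [489.9, -325.5, 151.9]
tcp_rot: [0.707, 0.707, -0.0, 0.002]
contact_force: [-1.8, 0.8, 9.6]
width: 59.6
grasp_force: 8.0
pos [ 489.9 -325.5  151.9] yaw 0.0 go [ 1.  -0.5  1.9] turn 0.0 F [-1.8  0.8  9.6] w 59.6 g 8.0 t 31.7
```

Bottomed as before. Releasing and going to the third frame (420,209.5), then measuring again.

```bash
python3 steer.py '[[50,0,0,2,0],[50,0,0,0,0],[75,0,0,0,0],[75,0,0,0,0],[75,0,0,0,0],[75,0,0,-10,0],[75,0,0,-50,0],[75,0,0,-50,0]]'
python3 steer.py '[[94,50,-5,0,0],[94,60,-8,0,0],[94,60,-8,0,0],[94,60,-8,0,0],[94,60,-8,0,0],[94,60,-8,0,0],[94,60,-8,0,0],[94,60,-8,0,0]]'
python3 steer.py '[[94,20,-5,30,0],[94,0,0,20,-0.06],[94,0,0,0,0],[94,0,0,0,0]]'
cat >> h.py <<'E'
def top(x,y0,z0):
    """scene check of seated frame: brown top-edge rows vs predicted, at slot mid (x,y,z)"""
    im,c=look("scene"); e=proj(c,[[x+s*30,y0-.199*45-7*.98,z0+.98*45-7*.2] for s in(-1,1)]); print('pred',e.round(1).tolist())
    hsv=cv2.cvtColor(im,cv2.COLOR_RGB2HSV); m=((hsv[...,1]>110)&(hsv[...,2]<120)&((hsv[...,0]<10)|(hsv[...,0]>170)))
    u=int(e[1,0]),int(e[0,0])
    for k in range(u[0]-2,u[1]+4,4):
        r=np.where(m[170:260,k])[0]+170; print(k,r.tolist())
E
python3 - <<'E'
from h import *
togo(421.5,174,4,3.5)
im,c=look("wrist"); [print(*f) for f in frames(im,c)]
top(601.4,-319.3,118.1); top(489.4,-319.3,118.1)
E
```

```text
time: 32.7
eef_pos: [489.4, -324.5, 258.8]
tcp_rot: [0.707, 0.707, 0.0, -0.0]
contact_force: [-0.3, -0.3, -0.4]
width: 75.2
grasp_force: 0.0
time: 33.7
eef_pos: [428.2, 147.2, 258.4]
tcp_rot: [0.707, 0.707, 0.001, 0.001]
contact_force: [0.8, 0.2, -0.6]
width: 94.1
grasp_force: 0.0
time: 34.2
eef_pos: [424.3, 165.3, 208.5]
tcp_rot: [0.686, 0.728, 0.001, 0.0]
contact_force: [-0.0, 0.1, 0.7]
width: 93.7
grasp_force: 0.0
pos [424.3 165.3 208.5] yaw 3.4 go [  8.8  -2.6 204.5] turn -0.002 F [-0.   0.1  0.7] w 93.7 g 0.0 t 34.2
[780.3 128.4] -73.5 [33.1 26.2]
[758.4 170.2] 35.1 [53.7 35.7]
[419.6 210.8] -86.6 [87.1 58.1]
[414.6 349.5] 80.4 [79.4 58.1]
pred [[289.0, 186.9], [271.3, 191.6]]
269 []
273 []
277 [193]
281 [192]
285 []
289 [190]
pred [[320.4, 178.8], [303.8, 183.1]]
301 []
305 []
309 []
313 []
317 []
321 []
```

```bash
python3 steer.py '[[94,9,-2.2,50,0],[94,0,0,50,0],[94,0,0,50,0],[94,0,0,40,0],[94,0,0,13,0],[94,0,0,0,0],[94,0,0,0,0]]'
python3 steer.py '[[50,0,0,0,0],[50,0,0,0,0],[50,0,0,0,0],[50,0,0,0,0],[50,0,0,0,0],[50,0,0,0,0],[50,0,0,0,0]]' 8
python3 steer.py '[[50,0,0,-30,0],[50,0,0,-50,0],[50,0,0,-40,0],[50,0,0,-10,0],[50,0,0,0,0],[50,0,0,0,0]]'
python3 steer.py '[[50,0,0,0,0],[50,0,0,0,0],[50,0,0,0,0],[50,0,0,0,0]]' 3
python3 steer.py '[[50,0,0,0,0],[50,0,0,0,0.06],[50,0,0,-40,0],[50,0,0,-40,0],[50,0,0,-10,0],[50,0,0,0,0],[50,0,0,0,0]]' 10
python3 - <<'E'
from h import *
hang(); togo(601.4,-225,190,0)
im,c=look("scene"); e=proj(c,[[489.4,-319.3,118.1]])[0]; print(e); cv2.imwrite("pics/s4.png",cv2.resize(im[170:260,250:360,::-1],None,fx=6,fy=6,interpolation=cv2.INTER_CUBIC))
E
```

```text
time: 35.22
eef_pos: [422.5, 174.5, 6.0]
tcp_rot: [0.686, 0.728, 0.002, 0.001]
contact_force: [0.3, -0.1, 0.1]
width: 93.8
grasp_force: 0.0
time: 36.1
eef_pos: [421.0, 174.2, 4.7]
tcp_rot: [0.686, 0.728, 0.0, 0.0]
contact_force: [-0.7, 0.0, 3.8]
width: 60.0
grasp_force: 8.0
time: 36.85
eef_pos: [419.3, 173.8, 132.6]
tcp_rot: [0.686, 0.728, -0.002, -0.001]
contact_force: [0.4, -0.6, -1.5]
width: 60.0
grasp_force: 8.0
time: 37.35
eef_pos: [420.8, 174.2, 134.4]
tcp_rot: [0.686, 0.728, 0.0, -0.0]
contact_force: [0.4, -0.4, -1.1]
width: 59.7
grasp_force: 3.0
time: 38.22
eef_pos: [419.6, 173.9, 222.9]
tcp_rot: [0.707, 0.707, -0.001, -0.001]
contact_force: [0.0, 0.2, -2.0]
width: 60.0
grasp_force: 10.0
brown rows [251, 252, 253]
-0.4 [307.0, 281.0, 284.0]
-0.2 [310.0, 284.0, 264.0]
0 [312.0, 288.0, 244.0]
0.2 [314.0, 292.0, 225.0]
0.4 [315.0, 297.0, 207.0]
pos [419.7 173.9 222.8] yaw -0.0 go [-398.8  181.9   32.6] turn -0.0 F [ 0.2 -0.  -0.4] w 60.0 g 10.0 t 38.3
[314.82482244 194.94032155]
```

View pics/s4.png

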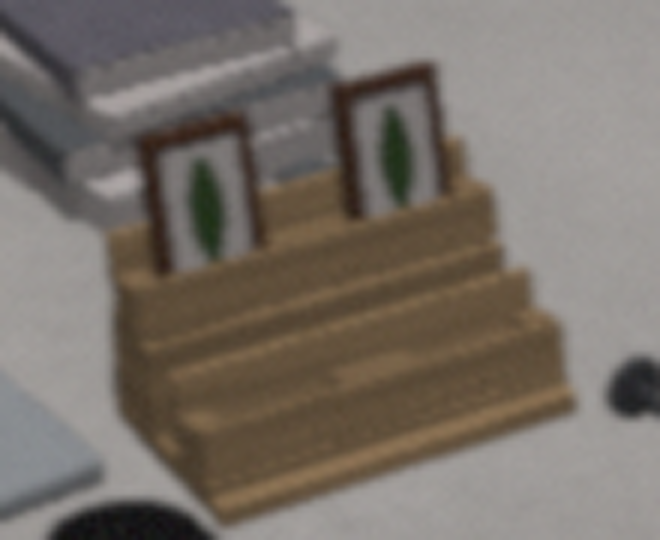

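Both frames stand equally seated in the back tier, tops at crop (200,120) and (390,70). Carrying the third frame to the front tier, +x slot.

```bash
python3 steer.py '[[50,-50,6,0,0],[50,-55,10,0,0],[50,-55,15,0,0],[50,-55,25,5,0],[50,-55,30,5,0],[50,-50,35,5,0],[50,-47,35,5,0],[50,-45,26,5,0]]' 8
python3 steer.py '[[50,0,0,0,0],[50,0,0,15,0],[50,0,0,20,0],[50,0,0,20,0],[50,0,0,10,0],[50,0,0,0,0],[50,0,0,0,0]]' 6
python3 - <<'E'
from h import *
togo(601.4,-239,132.5,0); hang()
E
```

```text
time: 39.33
eef_pos: [603.4, -239.2, 197.6]
tcp_rot: [0.707, 0.707, -0.0, -0.001]
contact_force: [0.5, 0.4, -1.1]
width: 60.3
grasp_force: 8.0
time: 40.2
eef_pos: [602.9, -237.3, 135.3]
tcp_rot: [0.707, 0.707, 0.0, 0.001]
contact_force: [-0.0, -0.1, -0.7]
width: 60.1
grasp_force: 6.0
pos [ 602.9 -237.3  135.3] yaw 0.0 go [-1.7 -1.5  2.8] turn 0.0 F [-0.  -0.1 -0.7] w 60.1 g 6.0 t 40.2
brown rows [251, 252, 253, 254, 286, 287, 288, 289, 290, 291, 292, 293, 294, 295, 296, 297, 298, 299, 300, 301, 302, 303, 304, 305, 306, 307, 308, 309, 310]
-0.4 [308.0, 281.0, 285.0]
-0.2 [311.0, 285.0, 264.0]
0 [313.0, 289.0, 245.0]
0.2 [314.0, 293.0, 225.0]
0.4 [315.0, 297.0, 207.0]
```

```bash
python3 steer.py '[[50,-5,-1.3,2.5,0],[50,-5,0,0,0],[50,-5,0,0,0],[50,-5,0,0,0],[50,-5,0,0,0],[50,0,0,0,0],[50,0,0,0,0]]' 6
python3 - <<'E'
from h import *
hang(); togo(601.4,-262,132.5)
E
```

```text
time: 41.12
eef_pos: [601.3, -262.7, 132.0]
tcp_rot: [0.707, 0.707, -0.0, 0.0]
contact_force: [-0.3, 0.0, -0.8]
width: 59.9
grasp_force: 6.0
brown rows [225, 226, 227, 228, 229, 230, 285, 286, 287, 288, 289, 290, 291, 292, 293, 294, 295, 296, 297, 298, 299, 300, 301, 302, 303, 304, 305, 306, 307, 308, 309]
-0.4 [307.0, 280.0, 284.0]
-0.2 [310.0, 284.0, 264.0]
0 [312.0, 288.0, 244.0]
0.2 [314.0, 292.0, 225.0]
0.4 [314.0, 297.0, 207.0]
pos [ 601.3 -262.5  132. ] yaw 0.0 go [ 0.5  0.1 -0.5] turn 0.0 F [-0.2  0.4 -0.3] w 59.9 g 6.0 t 41.2
```

```bash
python3 steer.py '[[50,1.2,0,6,0],[50,1.2,0,6,0],[50,1.2,0,6,0],[50,1,0,5,0],[50,1,0,4,0],[50,0,0,3,0],[50,0,0,2,0],[50,0,0,0,0]]' 8
python3 steer.py '[[50,0,0,1,0],[50,0,0,0,0],[50,0,0,0,0]]'
python3 - <<'E'
from h import *
togo(601.4,-257,102,0)
E
```

```text
time: 42.18
eef_pos: [601.3, -257.9, 102.4]
tcp_rot: [0.707, 0.707, -0.0, 0.001]
contact_force: [-2.5, -0.2, 9.3]
width: 59.7
grasp_force: 8.0
time: 42.55
eef_pos: [601.3, -257.9, 101.8]
tcp_rot: [0.707, 0.707, -0.0, 0.001]
contact_force: [-3.8, -0.2, 11.4]
width: 60.2
grasp_force: 8.0
pos [ 601.3 -257.9  101.8] yaw 0.0 go [ 0.9  0.1 -0.2] turn 0.0 F [-3.8 -0.2 11.4] w 60.2 g 8.0 t 42.5
```

```bash
python3 steer.py '[[75,0,0,0,0],[75,0,0,0,0],[75,0,0,0,0],[75,0,0,-10,0],[75,0,0,-50,0],[75,0,0,-60,0],[75,0,0,-40,0],[75,20,-30,0,0]]'
python3 steer.py '[[94,40,-45,0,0],[94,45,-40,0,0],[94,55,-25,0,0],[94,60,-10,0,0],[94,60,-6,0,0],[94,60,-5,0,0],[94,60,-5,0,0],[94,60,-3,0,0]]'
python3 steer.py '[[94,55,0,20,0],[94,30,0,30,0.168],[94,0,0,0,0],[94,0,0,0,0]]'
python3 - <<'E'
from h import *
togo(429.6,296.7,4,-9.6)
im,c=look("wrist"); [print(*f) for f in frames(im,c)]
E
```

```text
time: 43.55
eef_pos: [574.5, -239.0, 263.4]
tcp_rot: [0.707, 0.707, 0.001, 0.005]
contact_force: [-0.2, -0.3, -0.5]
width: 75.2
grasp_force: 0.0
time: 44.55
eef_pos: [432.0, 205.0, 260.0]
tcp_rot: [0.707, 0.707, 0.001, 0.001]
contact_force: [1.1, 0.9, 0.2]
width: 94.1
grasp_force: 0.0
time: 45.05
eef_pos: [432.6, 287.6, 209.9]
tcp_rot: [0.763, 0.646, 0.0, 0.0]
contact_force: [-0.4, 0.1, 0.1]
width: 94.0
grasp_force: 0.0
pos [432.6 287.6 209.9] yaw -9.5 go [  8.5  -4.7 205.9] turn 0.001 F [-0.4  0.1  0.1] w 94.0 g 0.0 t 45.0
[763.3 151.2] -85.1 [80.1 47.7]
[415.4 355.8] 80.5 [87.3 57.6]
```

The last frame has been knocked to (415.4, 355.8) and its yaw is unchanged. Picking it there.

```bash
python3 steer.py '[[94,27,-27.5,0,0],[94,0,0,50,0],[94,0,0,50,0],[94,0,0,50,0],[94,0,0,40,0],[94,0,0,14,0],[94,0,0,0,0],[94,0,0,0,0]]'
python3 - <<'E'
from h import *
togo(409.4,319.8,4,-9.6)
E
```

```text
time: 46.1
eef_pos: [411.4, 319.9, 6.9]
tcp_rot: [0.764, 0.645, 0.002, 0.0]
contact_force: [0.2, 0.3, -0.2]
width: 93.7
grasp_force: 0.0
pos [411.4 319.9   6.9] yaw -9.6 go [-0.5 -2.   2.8] turn -0.001 F [ 0.2  0.3 -0.2] w 93.7 g 0.0 t 46.1
```

```bash
python3 steer.py '[[94,0,0,1.5,0],[50,0,0,0,0],[50,0,0,0,0],[50,0,0,0,0],[50,0,0,0,0],[50,0,0,0,0],[50,0,0,0,0],[50,0,0,0,0]]' 8
python3 steer.py '[[50,0,0,-30,0],[50,0,0,-50,0],[50,0,0,-40,0],[50,0,0,-10,0],[50,0,0,0,0],[50,0,0,0,0]]'
python3 steer.py '[[50,0,0,0,0],[50,0,0,0,0],[50,0,0,0,0],[50,0,0,0,0]]' 3
python3 steer.py '[[50,0,0,0,0],[50,0,0,0,-0.168],[50,0,0,-40,0],[50,0,0,-40,0],[50,0,0,-10,0],[50,0,0,0,0],[50,0,0,0,0]]' 10
python3 - <<'E'
from h import *
hang(); togo(489.4,-236,200,0)
E
```

```text
time: 47.1
eef_pos: [409.7, 319.3, 3.5]
tcp_rot: [0.764, 0.645, 0.0, -0.0]
contact_force: [-0.2, -0.3, 0.2]
width: 60.1
grasp_force: 8.0
time: 47.85
eef_pos: [408.5, 318.5, 131.6]
tcp_rot: [0.764, 0.645, -0.002, -0.0]
contact_force: [0.1, 0.6, -2.0]
width: 60.3
grasp_force: 8.0
time: 48.35
eef_pos: [409.7, 319.3, 133.4]
tcp_rot: [0.764, 0.645, 0.0, -0.0]
contact_force: [-0.1, 0.2, -1.2]
width: 59.8
grasp_force: 3.0
time: 49.22
eef_pos: [408.7, 318.7, 221.7]
tcp_rot: [0.707, 0.707, -0.002, -0.0]
contact_force: [0.5, -0.1, -1.2]
width: 60.2
grasp_force: 10.0
brown rows [228, 229, 230, 231, 232]
-0.4 [307.0, 281.0, 284.0]
-0.2 [310.0, 284.0, 264.0]
0 [312.0, 288.0, 244.0]
0.2 [314.0, 292.0, 225.0]
0.4 [315.0, 297.0, 207.0]
pos [408.7 318.7 221.7] yaw -0.0 go [-554.7   80.8   22.4] turn -0.0 F [-0.1 -0.8 -1.1] w 59.7 g 10.0 t 49.3
```

This one already leans about +0.17 rad, so I'll go straight over the front −x slot.

```bash
python3 steer.py '[[50,-50,6,0,0],[50,-58,8,0,0],[50,-58,8,0,0],[50,-58,8,0,0],[50,-58,8,0,0],[50,-58,8,5,0],[50,-58,8,5,0],[50,-58,9,5,0]]' 8
python3 steer.py '[[50,-58,9,5,0],[50,-40,6,0,0],[50,-24,2.7,0,0],[50,0,0,0,0],[50,0,0,15,0],[50,0,0,20,0],[50,0,0,20,0],[50,0,0,0,0]]'
python3 - <<'E'
from h import *
togo(489.4,-262,132.5,0); hang()
E
```

```text
time: 50.28
eef_pos: [472.1, -138.3, 207.2]
tcp_rot: [0.707, 0.707, -0.0, -0.001]
contact_force: [1.4, 0.9, -0.8]
width: 59.7
grasp_force: 8.0
time: 51.28
eef_pos: [488.8, -255.8, 146.5]
tcp_rot: [0.706, 0.708, -0.0, -0.003]
contact_force: [-1.2, -0.5, -0.8]
width: 60.0
grasp_force: 8.0
pos [ 488.8 -255.8  146.5] yaw 0.1 go [-6.3  0.6 14. ] turn 0.002 F [-1.2 -0.5 -0.8] w 60.0 g 8.0 t 51.3
brown rows [222, 223, 224, 225, 226, 227, 285, 287, 288, 290, 291, 292, 293, 294, 295, 296, 297, 298, 299, 300, 301, 302, 303, 304, 305, 306, 307, 308, 309]
-0.4 [310.0, 283.0, 286.0]
-0.2 [313.0, 287.0, 266.0]
0 [315.0, 291.0, 246.0]
0.2 [316.0, 295.0, 227.0]
0.4 [317.0, 299.0, 209.0]
```

```bash
python3 steer.py '[[50,-5,0.6,0,0],[50,0,0,8,0],[50,0,0,6,0],[50,0,0,0,0],[50,0,0,0,0]]' 6
python3 - <<'E'
from h import *
togo(489.4,-262,132.5,0)
E
python3 steer.py '[[50,1,0,6,0],[50,1,0,6,0],[50,1,0,6,0],[50,1,0,5,0],[50,0,0,4,0],[50,0,0,3,0],[50,0,0,0,0],[50,0,0,0,0]]' 8
python3 - <<'E'
from h import *
togo(489.4,-257,102,0)
E
```

```text
time: 51.95
eef_pos: [491.0, -263.7, 134.4]
tcp_rot: [0.707, 0.707, 0.0, -0.0]
contact_force: [0.4, -0.5, -1.9]
width: 60.1
grasp_force: 6.0
pos [ 491.  -263.7  134.4] yaw -0.0 go [ 1.7 -1.6  1.9] turn -0.0 F [ 0.4 -0.5 -1.9] w 60.1 g 6.0 t 52.0
time: 52.95
eef_pos: [491.0, -259.7, 104.5]
tcp_rot: [0.707, 0.707, 0.0, 0.0]
contact_force: [-0.4, -0.0, -0.7]
width: 59.7
grasp_force: 8.0
pos [ 491.  -259.7  104.5] yaw -0.0 go [ 2.7 -1.6  2.5] turn -0.0 F [-0.4 -0.  -0.7] w 59.7 g 8.0 t 53.0
```

```bash
python3 steer.py '[[50,1,-1,2,0],[50,0.5,0,2,0],[50,0,0,2,0],[50,0,0,2,0],[50,0,0,0,0],[50,0,0,0,0]]'
python3 - <<'E'
from h import *
togo(489.4,-257,102,0)
E
```

```text
time: 53.7
eef_pos: [491.1, -259.8, 98.9]
tcp_rot: [0.707, 0.707, -0.0, 0.003]
contact_force: [-1.7, -0.9, 9.3]
width: 60.0
grasp_force: 8.0
pos [ 491.1 -259.8   98.9] yaw 0.0 go [ 2.8 -1.7 -3.1] turn 0.0 F [-1.7 -0.9  9.3] w 60.0 g 8.0 t 53.7
```

```bash
python3 steer.py '[[75,0,0,0,0],[75,0,0,0,0],[75,0,0,0,0],[75,0,0,-10,0],[75,0,0,-50,0],[75,0,0,-60,0],[75,0,0,-60,0],[75,0,0,-20,0]]'
python3 steer.py '[[60,50,10,0,0],[60,60,15,0,0],[60,60,15,0,0],[60,60,20,0,0],[60,60,20,0,0],[60,60,20,0,0],[60,60,20,0,0],[60,60,20,0,0]]'
python3 steer.py '[[60,30,10,0,0],[60,0,0,0,0],[60,0,0,0,0]]'
python3 - <<'E'
from h import *
togo(639.5,263.7,222,0)
im,c=look("scene"); cv2.imwrite("pics/s5.png",cv2.resize(im[165:265,250:360,::-1],None,fx=6,fy=6,interpolation=cv2.INTER_CUBIC))
im,c=look("top"); [print(*f) for f in frames(im,c)]
look("wrist","pics/w6.png")
E
```

```text
time: 54.7
eef_pos: [491.4, -259.1, 301.7]
tcp_rot: [0.707, 0.707, 0.001, 0.004]
contact_force: [-0.7, -0.0, -1.2]
width: 74.9
grasp_force: 0.0
time: 55.7
eef_pos: [629.2, 210.3, 297.2]
tcp_rot: [0.707, 0.707, 0.0, 0.0]
contact_force: [-0.2, 0.1, -0.8]
width: 60.3
grasp_force: 0.0
time: 56.08
eef_pos: [638.5, 237.4, 296.7]
tcp_rot: [0.707, 0.707, -0.0, 0.0]
contact_force: [-0.1, 0.9, 0.2]
width: 60.0
grasp_force: 0.0
pos [638.5 237.4 296.7] yaw -0.0 go [26.3  1.  74.7] turn -0.0 F [-0.1  0.9  0.2] w 60.0 g 0.0 t 56.1
[ 494.2 -272.9] 1.5 [70.4 53.2]
[ 498.8 -358.9] 1.2 [70.9 56.6]
[ 613.6 -273.8] -0.8 [77.7 53.9]
[ 623.4 -358.1] 0.8 [81.5 56.9]
[772.8 165.9] -78.2 [74.4 69.9]
```

View pics/s5.png

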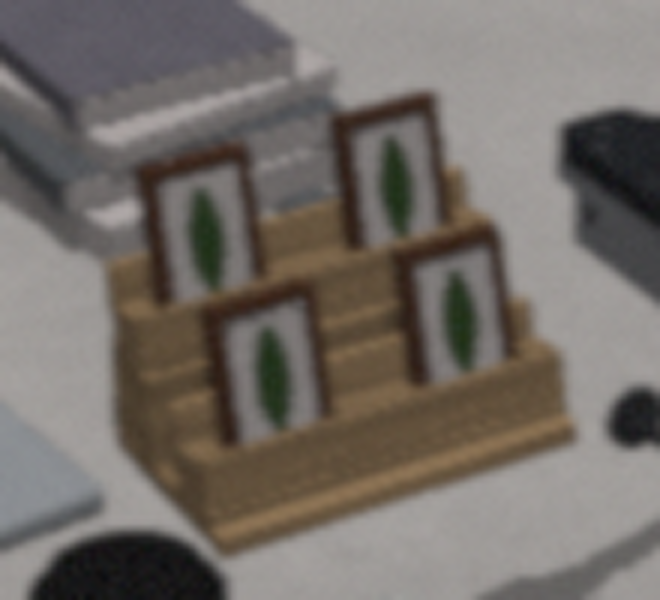

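All four frames stand evenly seated in the four slots. Now the knob: locating it in the wrist view numerically.

Run:
```python
from h import *
im=cv2.imread("pics/w6.png"); c=bot.get_calibration("wrist"); g=cv2.cvtColor(im,cv2.COLOR_BGR2GRAY)
e=proj(c,[639.5,263.7,247])[0]; print('pred',e.round(), 'cap',proj(c,[580.5,46.5,200]).round(),'rod px',proj(c,[[640,237,204],[580.5,120,204]]).round())
u,v=e.astype(int); 
print(g[v-40:v+40:4,u-40:u+44:4])
```

```text
pred [327. 222.] cap [[267. 429.]] rod px [[328. 244.]
 [263. 366.]]
[[186 188 175 107  33  42  44  26  32  43  58  41  40  45  47  42  38 147
  180 173 171]
 [189 186 183  19  35  40  43  33  28  38  63  39  46  47  44  41  36  40
  179 181 180]
 [179 181 186  36  39  41  43  32  31  42  63  42  47  45  42  44  38  32
  178 184 182]
 [186 183 146  35  38  43  39  43  34  37  62  42  49  41  40  41  34  39
  186 183 173]
 [189 185 159  33  40  41  43  39  31  36  61  42  34  40  38  42  38  27
  186 184 182]
 [184 186 175  37  32  37  44  37  39  47  47  49  42  37  48  39  39  37
  183 189 166]
 [188 184 174  31  31  36  47  44  52  82  82  82  65  47  46  37  28  33
  191 181 175]
 [185 181 121  51  30  30  46  47  73 143 177 173  94  50  50  38  33 168
  176 177 187]
 [178 190 120 121  29  25  44  40 168 168 169 173 174  74  50  31  37 180
  183 177 175]
 [181 192 118 116 101  22  49  57 167 169 171 164 164 147  46  24 188 181
  184 188 184]
 [184 184 111 118 123 118  26  84 168 162 171 169 161 157  38 188 181 180
  190 189 175]
 [183 179 121 120 121 125 121  98 155 166 166 166 167 151 186 186 184 185
  181 182 175]
 [178 181 116 121 123 115 107 116 126 156 163 170 125 188 179 183 182 188
  183 177 179]
 [175 179 152 120 123 114 116 118 115  62  39  37 191 183 186 181 176 184
  182 179 174]
 [183 180 190 116 120 117 124 117 112  58  39  48 188 182 178 181 183 171
  177 182 177]
 [190 185 175 125 118 122 116 119 120  48  60  84 184 191 180 185 177 177
  175 178 179]
 [178 120 179 118 119 120 120 120 143  46  62 155 183 183 185 182 184 177
  175 180 180]
 [157 133 178 111 114 116 117 116 187  52  60 168 182 185 177 178 179 183
  185 180 186]
 [ 80  96 184 122 120 116 187 189 119  62  58 185 183 185 181 180 188 186
  188 187 179]
 [ 42  57 181 122 116 120 184 183  50  70 103 186 190 175 183 184 175 188
  180 173 178]]
```

The knob is at px (328,221), i.e. about (640, 264), as the top view said. Gripping it.

```bash
python3 steer.py '[[60,26.8,1.5,10,0],[60,0,0,30,0],[60,0,0,25,0],[60,0,0,8,0],[60,0,0,0,0],[60,0,0,0,0]]'
python3 steer.py '[[5,0,0,0,0],[5,0,0,0,0],[5,0,0,0,0],[5,0,0,0,0],[5,0,0,0,0],[5,0,0,0,0],[5,0,0,0,0]]' 12
python3 - <<'E'
from h import *
togo(640,238.5,224,0)
E
```

```text
time: 56.98
eef_pos: [641.0, 265.5, 224.8]
tcp_rot: [0.707, 0.707, 0.001, 0.0]
contact_force: [-0.5, -0.2, 0.4]
width: 60.3
grasp_force: 0.0
time: 57.85
eef_pos: [640.4, 265.0, 223.5]
tcp_rot: [0.707, 0.707, 0.0, 0.0]
contact_force: [-0.2, 0.4, 0.7]
width: 17.9
grasp_force: 12.0
pos [640.4 265.  223.5] yaw 0.0 go [-26.5  -0.4  -0.5] turn 0.0 F [-0.2  0.4  0.7] w 17.9 g 12.0 t 57.9
```

```bash
python3 steer.py '[[5,-9,0,0,0],[5,-9,0,0,0],[5,-8.5,0,0,0],[5,0,0,0,0]]'
python3 steer.py '[[5,-4.95,-0.33,0,0.13],[5,-4.95,-0.33,0,0.13],[5,-4.95,-0.33,0,0.13],[5,-4.95,-0.33,0,0.13],[5,-4.95,-0.33,0,0.13],[5,-4.95,-0.33,0,0.13],[5,-4.95,-0.33,0,0.13],[5,-4.95,-0.33,0,0.13]]'
python3 - <<'E'
from h import *
togo(599.5,193,224,-59.7)
E
```

```text
time: 58.35
eef_pos: [640.3, 236.8, 223.5]
tcp_rot: [0.708, 0.707, -0.001, 0.0]
contact_force: [0.9, -1.2, 0.9]
width: 17.8
grasp_force: 12.0
time: 59.35
eef_pos: [621.4, 206.3, 223.6]
tcp_rot: [0.966, 0.26, 0.0, -0.001]
contact_force: [0.1, 1.9, 0.7]
width: 17.5
grasp_force: 12.0
pos [621.4 206.3 223.6] yaw -59.8 go [-25.6   0.5  -0.4] turn -0.002 F [0.1 1.9 0.7] w 17.5 g 12.0 t 59.4
```

```bash
python3 steer.py '[[5,-8.5,0.2,0,0],[5,-8.5,0.2,0,0],[5,-8.5,0,0,0],[5,0,0,0,0]]'
python3 steer.py '[[5,-4.95,0.33,0,-0.13],[5,-4.95,0.33,0,-0.13],[5,-4.95,0.33,0,-0.13],[5,-4.95,0.33,0,-0.13],[5,-4.95,0.33,0,-0.13],[5,-4.95,0.33,0,-0.13],[5,-4.95,0.33,0,-0.13],[5,-4.95,0.33,0,-0.13]]'
python3 - <<'E'
from h import *
togo(580.7,54.5,224,0)
E
```

```text
time: 59.85
eef_pos: [598.0, 191.6, 223.5]
tcp_rot: [0.965, 0.262, -0.001, 0.0]
contact_force: [-2.0, 0.6, 1.4]
width: 17.8
grasp_force: 12.0
time: 60.85
eef_pos: [580.9, 159.2, 223.5]
tcp_rot: [0.705, 0.709, 0.0, 0.0]
contact_force: [-0.6, 0.6, 0.6]
width: 17.5
grasp_force: 12.0
pos [580.9 159.2 223.5] yaw 0.3 go [-104.7   -0.7   -0.5] turn 0.005 F [-0.6  0.6  0.6] w 17.5 g 12.0 t 60.9
```

```bash
python3 steer.py '[[5,-12,0,0,0],[5,-15,0,0,0],[5,-15,0,0,0],[5,-15,0,0,0],[5,-15,0,0,0],[5,-14,0,0,0],[5,-8,0,0,0],[5,0,0,0,0]]'
python3 steer.py '[[5,-4,0,0,0],[5,-4,0,0,0],[5,-2,0,0,0],[5,0,0,0,0]]'
python3 - <<'E'
from h import *
togo(580.7,54.5,224,0)
E
```

```text
time: 61.85
eef_pos: [580.8, 64.1, 223.5]
tcp_rot: [0.707, 0.707, -0.0, 0.0]
contact_force: [0.7, -0.9, 0.3]
width: 17.9
grasp_force: 12.0
time: 62.35
eef_pos: [580.8, 56.7, 223.6]
tcp_rot: [0.707, 0.707, 0.001, -0.001]
contact_force: [-0.3, 4.8, 0.9]
width: 17.7
grasp_force: 12.0
pos [580.8  56.7 223.6] yaw 0.0 go [-2.2 -0.1 -0.4] turn 0.0 F [-0.3  4.8  0.9] w 17.7 g 12.0 t 62.4
```

Contact with the cap begins (4.8 N). Pressing on a little to confirm.

```bash
python3 steer.py '[[5,-1.5,0,0,0],[5,-1.5,0,0,0],[5,0,0,0,0],[5,0,0,0,0]]' 20
python3 steer.py '[[5,-1,0,0,0],[5,-1,0,0,0],[5,0,0,0,0],[5,0,0,0,0]]' 20
```

```text
time: 62.85
eef_pos: [580.8, 54.9, 223.7]
tcp_rot: [0.707, 0.707, 0.002, -0.001]
contact_force: [-0.2, 7.2, 1.8]
width: 17.7
grasp_force: 20.0
time: 63.35
eef_pos: [580.9, 53.1, 223.8]
tcp_rot: [0.707, 0.707, 0.002, -0.001]
contact_force: [-0.0, 6.9, 2.6]
width: 17.5
grasp_force: 20.0
```

```bash
python3 steer.py '[[5,2,0,0,0],[5,2,0,0,0],[50,0,0,0,0],[50,0,0,0,0],[50,0,0,0,0],[50,30,0,-30,0],[50,30,0,-40,0],[50,0,0,0,0]]'
python3 steer.py '[[50,0,0,0,0],[50,0,0,0,0],[50,0,0,0,0],[50,0,0,0,0]]'
python3 - <<'E'
from h import *
im,c=look("wrist","pics/w7.png"); g=cv2.cvtColor(im,cv2.COLOR_RGB2GRAY)
print('knob pred',proj(c,[580.7,54.5,247]).round(),'cap top',proj(c,[580.7,46,214]).round())
u,v=proj(c,[580.7,54.5,247])[0].astype(int); print(u,v)
t,cc=look("top"); print('top knob pred',proj(cc,[[580.7,54.5,247],[580.7,44.5,214]]).round(1))
a=cv2.resize(t[200:270,245:315,::-1],None,fx=5.5,fy=5.5,interpolation=cv2.INTER_CUBIC); b=cv2.resize(im[200:340,250:390,::-1],(385,385),interpolation=cv2.INTER_CUBIC)
cv2.imwrite("pics/end.png",np.hstack([a[:385],b])); togo(580.7,54.5,247)
E
```

```text
time: 64.35
eef_pos: [582.5, 116.0, 296.8]
tcp_rot: [0.706, 0.708, 0.003, 0.002]
contact_force: [0.1, -0.4, 0.1]
width: 50.1
grasp_force: 0.0
time: 64.85
eef_pos: [580.6, 113.9, 292.9]
tcp_rot: [0.707, 0.707, -0.0, -0.0]
contact_force: [1.3, -0.4, 1.4]
width: 49.9
grasp_force: 0.0
knob pred [[326. 337.]] cap top [[326. 326.]]
326 337
top knob pred [[270.6 235.2]
 [277.4 238.8]]
pos [580.7 114.2 293.2] yaw -0.0 go [-59.7   0.   46.2] turn -0.0 F [-0.5 -0.2  0.2] w 49.9 g 0.0 t 65.0
```

View pics/end.png

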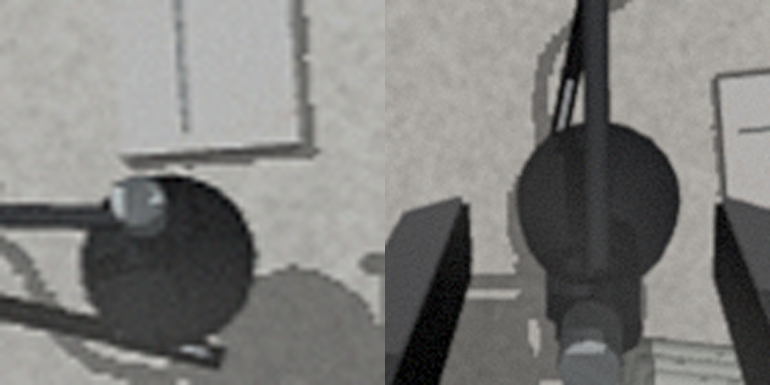

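The left panel shows the knob at px (270,237), so it sits about at the end. The tilt slack in the collar leaves a millimetre of doubt. I'll push it home with closed fingers, low against collar and knob.

```bash
python3 steer.py '[[0,0,0,0,0],[0,0,0,0,0],[0,0,0,0,0],[0,0,0,30,0],[0,-9,0,30,0],[0,-9,0,20,0],[0,0,0,5,0],[0,0,0,0,0]]' 10
python3 steer.py '[[0,-5,0,0,0],[0,-5,0,0,0],[0,-5,0,0,0],[0,-4,0,0,0],[0,-2,0,0,0],[0,0,0,0,0],[0,0,0,0,0]]'
```

```text
time: 65.95
eef_pos: [581.1, 96.7, 208.8]
tcp_rot: [0.707, 0.707, 0.0, -0.0]
contact_force: [0.1, -0.8, 0.0]
width: 0.7
grasp_force: 0.0
time: 66.82
eef_pos: [580.8, 75.6, 208.4]
tcp_rot: [0.707, 0.707, 0.0, -0.0]
contact_force: [-1.0, 0.5, -0.3]
width: 0.5
grasp_force: 0.2
```

```bash
python3 steer.py '[[0,-1,0,0,0],[0,-1,0,0,0],[0,-1,0,0,0],[0,0,0,0,0]]'
python3 steer.py '[[0,-1,0,0,0],[0,-1,0,0,0],[0,0,0,0,0],[0,0,0,0,0]]'
python3 steer.py '[[0,-1,0,0,0],[0,-1,0,0,0],[0,0,0,0,0],[0,0,0,0,0]]'
```

```text
time: 67.32
eef_pos: [580.9, 74.4, 208.9]
tcp_rot: [0.707, 0.707, 0.002, -0.001]
contact_force: [-0.5, 5.7, 1.8]
width: 0.2
grasp_force: 2.9
time: 67.82
eef_pos: [581.0, 74.1, 209.2]
tcp_rot: [0.707, 0.707, 0.003, -0.002]
contact_force: [-0.6, 9.4, 3.5]
width: 0.6
grasp_force: 4.5
time: 68.32
eef_pos: [581.0, 73.8, 209.4]
tcp_rot: [0.707, 0.707, 0.004, -0.003]
contact_force: [-0.6, 12.6, 4.1]
width: 0.7
grasp_force: 6.1
```

The collar is hard against the cap (12.6 N, no further travel). Backing off and going to the toggle, with the gripper turned 90° to clear the post.

```bash
python3 steer.py '[[0,5,0,0,0],[0,15,0,0,0],[0,20,0,-20,0],[0,0,0,-40,0],[0,0,0,-40,0],[0,0,0,0,0]]'
python3 steer.py '[[0,40,-20,0,0],[0,50,-20,0,0],[0,50,-20,0,0],[0,50,-10,0,0],[0,32,-5,0,0],[0,0,0,0,-0.17],[0,0,0,0,-0.175],[0,0,0,0,-0.175]]'
python3 steer.py '[[0,0,0,0,-0.175],[0,0,0,0,-0.175],[0,0,0,0,-0.175],[0,0,0,0,-0.175],[0,0,0,0,-0.175],[0,0,0,0,-0.175],[0,0,0,0,0],[0,0,0,0,0]]'
python3 - <<'E'
from h import *
togo(512,337,72,90)
t,c=look("top"); print(proj(c,[[547.5,337,80],[581,54.5,247]]).round(1))
g=cv2.cvtColor(t,cv2.COLOR_RGB2GRAY); print(g[225:245,262:282])
E
```

```text
time: 69.08
eef_pos: [582.5, 108.4, 311.8]
tcp_rot: [0.707, 0.707, 0.002, 0.003]
contact_force: [0.2, 1.0, 0.1]
width: 0.3
grasp_force: 0.0
time: 70.08
eef_pos: [505.2, 330.1, 306.6]
tcp_rot: [0.499, 0.867, -0.002, -0.0]
contact_force: [-0.4, -0.2, 0.3]
width: 0.5
grasp_force: 0.0
time: 71.08
eef_pos: [505.6, 330.2, 307.6]
tcp_rot: [0.002, 1.0, -0.0, -0.001]
contact_force: [0.2, -0.2, 1.0]
width: 0.4
grasp_force: 0.0
pos [505.6 330.2 307.6] yaw 89.8 go [ -6.7   7.  235.6] turn -0.003 F [ 0.2 -0.2  1. ] w 0.4 g 0.0 t 71.1
[[145.4 262. ]
 [270.6 235. ]]
[[159 155 159 157 158 162 168 167 164 165 166 166 162 164 166 164 165 168
  167 165]
 [159 162 161 160 165 165 164 163 166 166 164 165 167 165 163 167 168 166
  166 166]
 [151 153 162 160 159 161 167 165 168 169 172 169 168 151 142 142 130 116
  117 114]
 [156 160 158 157 144 123 118 102  91  93  75  64  63  65  62  65  65  67
   63  65]
 [160 157 158 156 161 119  91  81  74  81  87  85  87  97  93  92  96 100
  103  99]
 [157 155 160 154 160 164 125  97  97  99 101 105 106 149 169 167 132  99
  136 157]
 [156 155 156 158 159 162 160 16
[... 458 characters left out ...]
  51  32
   28  33]
 [ 89  55  24 117 159 166 164 160 157 154 149 146  99  45  36  32  36  31
   27  36]
 [ 47  53  44  91 149 165 165 160 161 155 150 133  88  48  32  38  36  37
   26  42]
 [ 61  58  60  54 103 154 165 164 160 152 126  78  58  49  37  38  38  32
   40  35]
 [ 51  47  50  46  51  78 122 149 144 112  81  64  65  49  36  42  35  39
   32  36]
 [ 39  39  45  39  39  52  65  59  62  64  58  66  59  41  37  45  46  39
   36  35]
 [ 46  51  48  49  45  55  57  62  67  63  64  51  47  41  38  41  42  37
   39  36]
 [ 38  52  52  50  48  49  46  45  47  48  43  46  46  44  42  42  41  36
   37  41]
 [ 47  51  51  52  53  52  49  55  52  48  45  41  48  45  41  42  42  40
   45  43]]
```

```bash
python3 steer.py '[[0,0,7,40,0],[0,0,0,60,0],[0,0,0,60,0],[0,0,0,50,0],[0,0,0,25,0],[0,0,0,0,0],[0,0,0,0,0]]'
python3 steer.py '[[0,-8,0,0,0],[0,-8,0,0,0],[0,-8,0,0,0],[0,-8,0,0,0],[0,-8,0,0,0],[0,-8,0,0,0],[0,0,0,0,0]]'
python3 - <<'E'
from h import *
togo(573,337,72,90)
E
```

```text
time: 72.0
eef_pos: [506.8, 338.0, 74.7]
tcp_rot: [0.001, 1.0, 0.001, 0.001]
contact_force: [0.3, -1.3, 0.0]
width: 0.2
grasp_force: 0.0
time: 72.88
eef_pos: [555.4, 337.3, 73.4]
tcp_rot: [0.001, 1.0, 0.0, 0.001]
contact_force: [0.8, 0.6, 0.0]
width: 0.5
grasp_force: 0.0
pos [555.4 337.3  73.4] yaw 89.9 go [-17.6  -0.3   1.4] turn -0.001 F [0.8 0.6 0. ] w 0.5 g 0.0 t 72.9
```

```bash
python3 steer.py '[[0,-6,0,0,0],[0,-6,0,0,0],[0,-4,0,0,0],[0,0,0,0,0]]'
python3 steer.py '[[0,-3,0,0,0],[0,-2,0,0,0],[0,0,0,0,0]]'
python3 steer.py '[[0,-2,0,0,0],[0,-1,0,0,0],[0,0,0,0,0]]'
```

```text
time: 73.38
eef_pos: [567.4, 337.3, 73.0]
tcp_rot: [0.001, 1.0, -0.0, -0.003]
contact_force: [-6.1, 1.2, 0.9]
width: 0.6
grasp_force: 2.7
time: 73.75
eef_pos: [567.7, 337.3, 72.9]
tcp_rot: [0.0, 1.0, -0.001, -0.007]
contact_force: [-13.7, 1.1, 5.9]
width: 0.5
grasp_force: 6.6
time: 74.12
eef_pos: [567.9, 337.3, 72.9]
tcp_rot: [0.0, 1.0, -0.001, -0.01]
contact_force: [-18.5, 1.2, 8.7]
width: 0.2
grasp_force: 8.9
```

The toggle hit its end stop. Retreating, then checking the ball, shade, frames and loose objects numerically.

```bash
python3 steer.py '[[0,6,0,0,0],[0,15,0,0,0],[0,30,0,0,0],[0,20,0,-40,0],[0,0,0,-50,0],[0,0,0,-50,0],[0,0,0,-30,0],[0,0,0,0,0]]'
python3 steer.py '[[0,40,-40,0,0],[0,40,-50,0,0],[0,30,-50,0,0],[0,10,-50,0,0],[0,0,-50,0,0],[0,0,0,0,0],[0,0,0,0,0]]'
python3 - <<'E'
from h import *
t,c=look("top"); cv2.imwrite("pics/topend.png",t[:,:,::-1]); t0=cv2.imread("pics/top0.png")[:,:,::-1]
print('ball off/on pred',proj(c,[[547,337,79.5],[590,337,79.5]]).round(1).tolist())
g=cv2.cvtColor(t,cv2.COLOR_RGB2GRAY); b=(g[235:275,132:166]>120).astype(np.uint8)
n,_,s,ce=cv2.connectedComponentsWithStats(b); print([(s[i,4],(ce[i]+[132,235]).round(1).tolist()) for i in range(1,n) if s[i,4]>15])
[print(*f) for f in frames(t,c)]
k=(g[222:248,255:285]>140).astype(np.uint8)
d=cv2.absdiff(t,t0.copy()).max(2)
for nm,(u,v) in dict(cup=(332,165),succ=(236,171),mouse=(344,230),tape=(490,313),notes=(284,213),pen=(240,255)).items(): print(nm,int((d[v-22:v+22,u-22:u+22]>50).sum()))
togo(0,0,0)
E
```

```text
time: 75.12
eef_pos: [508.8, 338.2, 246.6]
tcp_rot: [0.0, 1.0, 0.002, 0.004]
contact_force: [-0.1, 0.1, 0.0]
width: 0.9
grasp_force: 0.0
time: 76.0
eef_pos: [387.3, 99.1, 242.4]
tcp_rot: [0.001, 1.0, 0.0, -0.001]
contact_force: [-0.1, -0.0, 0.5]
width: 0.5
grasp_force: 0.0
ball off/on pred [[145.5, 262.3], [147.4, 242.7]]
[(np.int32(27), [132.3, 242.4]), (np.int32(56), [144.9, 242.2])]
[ 493.2 -271.4] -1.3 [74.7 52.9]
[ 498.8 -358.9] 1.2 [70.9 56.6]
[ 613.8 -272.8] 1.6 [75.9 54.9]
[ 623.3 -358. ] 1.7 [80.8 57.8]
[772.9 165.6] -78.2 [73.7 69.9]
cup 0
succ 0
mouse 0
tape 133
notes 24
pen 154
pos [387.4  99.5 242.6] yaw 90.0 go [387.1 -99.8 243. ] turn 1.57 F [-0.5 -0.3  0.3] w 0.5 g 0.0 t 76.0
```

Run:
```python
import cv2,numpy as np
a=cv2.imread("pics/top0.png",0);b=cv2.imread("pics/topend.png",0)
for n,(x0,x1,y0,y1) in dict(tape=(475,505,280,348),pen=(226,258,248,264)).items():
    for im in(a,b):
        ys,xs=np.where(im[y0:y1,x0:x1]<60); print(n,len(xs),xs.mean().round(2),ys.mean().round(2))
ys,xs=np.where((b>140)[226:242,264:276]);print('knob',xs.mean()+264,ys.mean()+226)
```

```text
tape 920 14.24 34.48
tape 897 14.06 34.51
pen 48 17.38 6.46
pen 22 16.5 5.91
knob 268.56637168141594 232.53982300884957
```

Tape and pen are unmoved; the differences are only shadows. Handing in.

```bash
python3 -c "
from workcell import bot
print(bot.hand_in())"
```

```text
the job is handed in; nothing more can be done
None
```

All four frames stand fully down in the stand, one to a slot, with the shade's collar up against the end cap and the lamp then switched on; one frame was dropped and re-picked along the way, the other objects look unmoved in the camera checks, and the job is handed in at about 76 s (no verdict came back).

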